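# Complete the boat carrier and lift it level by its bail

### The arm

A 7-joint arm with a two-finger parallel gripper is mounted at the origin on a cart in front of the work surface, level with it; the furniture and walls round the work are solid. World frame = base frame: x ahead of the robot, y to its left, z up, the work surface at z = 0. Lengths are in m, angles in rad, forces in N, time in s.
With the tool pointing down it reaches from about 0.4 to 0.85 m from the base axis. Payload 10.4 kg.
Tool frame: the origin (TCP) lies where the fingers leave the gripper's body, on its centre line; the fingertips stand 70 mm ahead of it and the grasp point (between the pads) lies r.grip_depth ahead of it (r.grip_depth is the distance from the TCP to the grasp point, in m); z points along the fingers, y is the direction in which the jaws open and shut (so a half turn about z gives the same grasp; the last joint's range is limited). The gripper opens to 87 mm and grips with 3 to 60 N. Pads are 19 mm wide; open, the fingers measure 117 mm over their backs; the gripper's body (75 mm by 190 mm) begins 51 mm behind the grasp point.
Start: joints at [-1.363, 0.332, -0.065, 1.46, 0.022, 1.35, -0.088], TCP at [0.143, 0.608, 0.292] pointing down, gripper open.
Joint ranges: [-2.6, 2.6], [-0.5, 2.12], [-1.47, 1.34], [0.16, 2.42], [-1.27, 4.41], [0.06, 2.06], [-2.6, 2.6]. Speed limits (rad/s): [2.22, 2.22, 2.79, 2.79, 3.14, 3.14, 3.14].

### API

Orientations are given as a unit quaternion [x, y, z, w].
In Python, from bench import monitor, viewer, workorder, nets, r gives the robot as it stands.
- The arm moves only by the tool drive_tool, never from a script. Its argument "plan" is a list of rows, each an object of numbers: "rx", "ry", "rz": the turn, a rotation vector about the tool's x, y, z in units of 360 degrees (1.0 is 360 degrees); "x", "y", "z": the shift along the tool's x, y, z in units of 1000 mm (1.0 is 1000 mm); "fingers": the opening, from 0 (shut) to 1 (fully open). In form: [{"rx": .., "ry": .., "rz": .., "x": .., "y": .., "z": .., "fingers": ..}, ...]. A call has 1 to 12 rows; each row is the pose to reach, as a shift and turn from the pose commanded when the call began, along the tool's axes at that moment, turning the shorter way round; what a row does not reach only later rows make up. A row lasts 1/8 s, in which the tool goes at most 62.5 mm and 10.7 degrees, less where a joint would pass 70% of its speed; a pose out of reach is approached as far as the arm can. A call with a number of a shift or a turn outside -1 to 1 is refused whole. A call with a gripper value outside its range is refused whole. The fingers move at their own pace and stop on an object; "squeeze" is the grip in N (left out, the last holds). Time passes only in rows, so rows that repeat a pose let the fingers close. It gives the time, the measured TCP pose, the force and the opening at its end, in the units of the state.
- monitor.read_state(): the state, without advancing time (a new reading comes with each control period).
- viewer.camera(name): name is "scene" or "side" or "wrist"; returns a dict with "color" (400x640x3 uint8, red, green, blue), "depth" (400x640 float32, m along the optical axis (not along the pixel's ray), 0 where there is no reading), "camera_matrix" (3x3 intrinsics, pixels), "D" ([k1, k2, p1, p2, k3] as OpenCV has them; the pictures are not rectified), "xyz" and "rotation" of the camera in the world. Camera axes: x right, y down, z forward; pixel columns grow to the right and rows downward; lengths in m; the calibration is good to about 2 mm. A picture is of the moment at which its call begins.
- workorder.close_job(): hands the job in, once; it reports no verdict.
Trained networks look in the newest picture that a camera, given by its name, has taken for a name from the list of things; names that differ only in an ending like _2 or _b are one class to them, and where a whole thing is asked for, a point or a joint stands for the part that bears it (a point fixed in the world has none). Each returns a list of dicts, best first, with "confidence" (0 to 1); they miss things now and then, are a little off and sometimes report something else, mostly with a low value. They report only what shows in the picture. A call takes as long as a camera call. They do not tell look-alikes from the thing itself.
- nets.find_in(label, camera): "centre" ([x, y, z] in m, in world coordinates, good to about 4 mm: the middle of the surface that is visible of it).
- nets.regions_of(label, camera): "region" (400x640 bool, what is visible of it).
The state is a dict: "time": time; "joint_positions": joint angles; "joint_vel": joint speeds; "joint_torque": joint torques, N m; "ee_pos": TCP position; "eef_rot": TCP orientation; "ft_force": force on the tool from outside, world axes, zero at the start; "torque": the same for the moment, N m; "width": finger opening in m.
Only numpy, scipy, OpenCV 4.12 (cv2) and the standard library are available. Lean on these libraries where they do the work, as an engineer would, in place of code of your own. Each camera call takes 0.05 s, during which the arm holds its last target.

### The job

Set the combustion boat that stands alone on the worktop into the empty slot of the boat carrier, flat on its floor between the notches like the other three, and let go of it. Then take the carrier's folded bail handle by its wooden grip, swing it fully upright while the carrier stays on its stand, and lift the carrier straight up at least 5 cm clear of the stand with all four boats in their slots. The boats are filled, so keep the carrier level all the way, and finish while holding it still and level in the air; leave the other things on the table alone.

Things in the scene. Friction and masses are not known exactly. Their poses are not given: they have to be found in the camera images.
- boat_center (a point): the loose white porcelain combustion boat standing on the worktop: a narrow open trough 16 mm wide (x), 42 mm long (y from -21 to +21 mm) with a small ring on its +y end (to +26 mm), 10 mm high, 12 g; the point is the centre of the trough, half-way up (5 mm above its underside). It is taken across its width. Its ring may point either way in a slot
- empty_slot (a point): centre of the floor of the carrier's empty slot, on top of the carrier's plate; axes as the carrier's. The slot runs along x, 55 mm long and 20 mm wide (2 mm of play each side of a boat); its walls are two notched rails 7 mm high, from 16 to 27.5 mm either side of the middle, so that in the middle 32 mm of the length there are no walls and fingers can go down beside the boat. A seated boat stands on this floor
- carrier: the boat carrier, a dark steel plate with bright aluminium rails and lugs, 80 mm (x) by 176 mm (y) standing on four 4 mm feet, plate top 9 mm above its origin, loose, about 0.45 kg with bail. Origin at the middle of its underside (feet), z up, x away from the folded bail. Four slots along x lie side by side at y = -66, -22, +22, +66 mm (22 is the empty one, the others hold boats). At each end (y = +-86 mm) a lug 26 mm wide rises to 67 mm and carries the bail's pivot
- bail_pivot (a point): middle point of the bail's hinge axis, 54 mm above the carrier's origin; the axis runs along the carrier's y; axes as the carrier's
- bail (a joint): angle of the bail handle on the carrier in rad: 0 = folded level towards the carrier's -x side, grows as it swings up, 1.57 = upright over the carrier; the range ends at 2.8. It turns almost freely and falls back when let go before upright
- bail_grip (a point): centre of the round wooden grip on the middle of the bail's cross bar: a sleeve 18 mm thick with 21 mm end beads, 66 mm long along the carrier's y, 92 mm from the hinge axis; it swivels freely on the bar, so that a hand that holds it need not turn while the bail swings, and the carrier hangs and levels itself below it
- stand: the fixed grey board 110 mm (x) by 206 mm (y) under the carrier, 8 mm thick, origin at the middle of its underside on the worktop; four black corner stops 9 mm high stand round the carrier's plate with 2 mm of play. x and y as the carrier's
- boat_a: boat already in the carrier's slot at y = +66 mm; origin at the middle of its underside, long axis y
- boat_b: boat already in the carrier's slot at y = -22 mm; origin at the middle of its underside, long axis y
- boat_c: boat already in the carrier's slot at y = -66 mm; origin at the middle of its underside, long axis y
- usb_stick: bystander: blue USB stick 18 x 50 x 8 mm, lying near the loose boat; origin at the middle of its underside
- weighing_bottle: bystander: glass weighing bottle with stopper, 41 mm across, 45 mm high, standing near the loose boat; origin at the middle of its underside
- tweezers: bystander: steel tweezers 14 x 126 x 9 mm lying on the worktop; origin at the middle of its underside
- weight: bystander: brass calibration weight with knob, 21 mm across, 33 mm high; origin at the middle of its underside
Not all that is in view belongs to the job. What is shaped like the part that bears boat_center but pink or purple is not meant.

How it is judged:
By the outcome, as a careful person would: the job done as asked, in the order asked, and still so for the second after the job is handed in, while the arm keeps its last pose, push and grip.
It also fails if it takes over 70 s, if anything falls off the work surface, if the arm or the gripper's body presses on something with over 40 N, if the wrist force passes 120 N, or if a joint passes its speed limit or range.

## Working session

There is one attempt and no reset: what is moved stays moved. The work goes in short steps, Python scripts to look and compute and a tool call to move; the robot and the scene stay as the last step left them, time stands still between calls to the robot, and variables do not carry over. Pictures are saved under pics/ and viewed, and the job is handed in when it is done.

Besides the shell and the picture viewer there is one more tool, called after ">>>" by a JSON object that holds its "op" and its "data", one argument or row to a line. drive_tool: Moves the arm, as the interface text tells. Its arguments: {"type":"object","properties":{"plan":{"type":"array","items":{"type":"object","properties":{"rx":{"type":"number","minimum":-1,"maximum":1},"ry":{"type":"number","minimum":-1,"maximum":1},"rz":{"type":"number","minimum":-1,"maximum":1},"x":{"type":"number","minimum":-1,"maximum":1},"y":{"type":"number","minimum":-1,"maximum":1},"z":{"type":"number","minimum":-1,"maximum":1},"fingers":{"type":"number"}}}},"squeeze":{"type":"number"}},"required":["plan"]}

```bash
ls; mkdir -p pics
cat > h.py <<'E'
import numpy as np, cv2
from bench import monitor, viewer, workorder, nets, r
from scipy.spatial.transform import Rotation as R
def cam(n):
    return viewer.camera(n)
def save(c,f,box=None,s=1):
    im=c["color"][:,:,::-1]
    if box: im=im[box[1]:box[3],box[0]:box[2]]
    im=cv2.resize(im,None,fx=s,fy=s,interpolation=cv2.INTER_CUBIC)
    cv2.imwrite("pics/"+f,im)
def rotm(c):
    q=np.array(c["rotation"],float)
    return q if q.shape==(3,3) else R.from_quat(q).as_matrix()
def cloud(c):
    K=np.array(c["camera_matrix"]);D=np.array(c["D"],float)
    v,u=np.mgrid[0:400,0:640]
    p=cv2.undistortPoints(np.stack([u,v],-1).reshape(-1,1,2).astype(np.float64),K,D).reshape(400,640,2)
    d=c["depth"]
    P=np.dstack([p[...,0]*d,p[...,1]*d,d])
    W=P@rotm(c).T+np.array(c["xyz"])
    W[d==0]=np.nan
    return W
def proj(c,X):
    Rm=rotm(c);X=np.atleast_2d(X)
    rv=cv2.Rodrigues(Rm.T)[0];t=-Rm.T@np.array(c["xyz"])
    return cv2.projectPoints(X.astype(float),rv,t,np.array(c["camera_matrix"]),np.array(c["D"],float))[0].reshape(-1,2)
E
python3 - <<'E'
from h import *
s=monitor.read_state();print(s, r.grip_depth)
for n in["scene","side","wrist"]:
    c=cam(n);save(c,n+"0.png");print(n,c["xyz"],c["rotation"])
    for l in ["boat_center","carrier","bail_grip","stand","usb_stick","weighing_bottle","tweezers","weight","boat_a"]:
        print(l,[(np.round(d["centre"],3),round(d["confidence"],2),np.round(proj(c,d["centre"])[0])) for d in nets.find_in(l,n)])
E
```

```text
pics
{'time': 0.0, 'joint_positions': array([-1.36257472,  0.3328648 , -0.06469249,  1.46095255,  0.02157175,
        1.34987324, -0.08851755]), 'joint_vel': array([-0.00070667, -0.00116708, -0.00040419, -0.00051208, -0.00082488,
        0.00021759,  0.00044279]), 'joint_torque': array([-1.59555311e-04, -6.23262620e+01,  2.43900984e-02, -3.89900708e+01,
       -6.14214898e-02,  3.96958133e-02,  1.54916534e-04]), 'ee_pos': array([0.14291797, 0.6081455 , 0.29145288]), 'eef_rot': array([ 1.15159525e-01,  9.93346763e-01, -6.99287572e-04, -6.10721861e-05]), 'ft_force': array([ 0.23471465, -0.08480483, -0.45491316]), 'torque': array([-0.04013128,  0.01286874,  0.0084059 ]), 'width': 0.08715467311802658} 0.051
scene [ 0.14532157 -0.54989162  0.64433529] [ 0.86406043 -0.28054935  0.13460025 -0.39569483]
boat_center [(array([ 0.366, -0.074,  0.006]), 0.56, array([269., 278.]))]
carrier [(array([ 0.54 , -0.209,  0.022]), 0.83, array([373., 276.]))]
bail_grip [(array([ 0.477, -0.231,  0.07 ]), 0.8, array([359., 283.])), (array([ 0.57 , -0.224,  0.024]), 0.72, array([389., 273.]))]
stand [(array
[... 1066 characters left out ...]
0., 162.]))]
stand [(array([ 0.556, -0.138,  0.007]), 0.68, array([326., 191.]))]
usb_stick [(array([0.432, 0.324, 0.009]), 0.49, array([349., 336.]))]
weighing_bottle [(array([0.465, 0.208, 0.034]), 0.91, array([341., 280.]))]
tweezers [(array([ 0.452, -0.008,  0.005]), 0.77, array([359., 226.])), (array([ 0.556, -0.144,  0.008]), 0.46, array([327., 190.]))]
weight [(array([ 0.704, -0.032,  0.019]), 0.63, array([263., 205.]))]
boat_a [(array([ 0.571, -0.264,  0.025]), 0.61, array([329., 161.]))]
wrist [0.07803456 0.62503971 0.38440756] [0.77781998 0.61607885 0.07720918 0.09737386]
boat_center []
carrier []
bail_grip []
stand []
usb_stick []
weighing_bottle []
tweezers []
weight []
boat_a []
```

View pics/scene0.png

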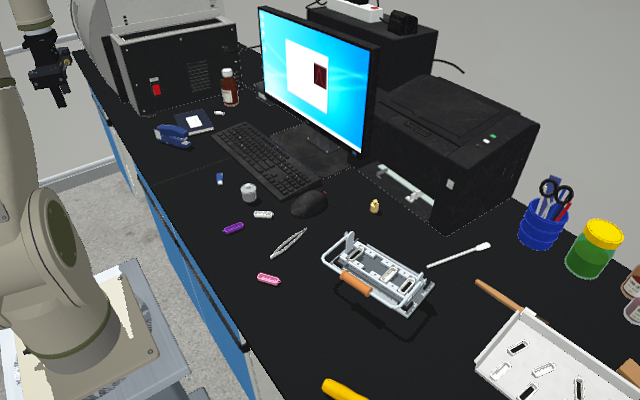

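View pics/side0.png

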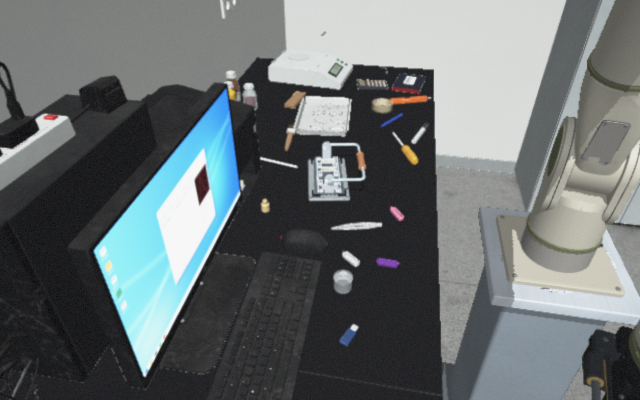

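Run:
```python
from h import *
c=cam("scene");save(c,"crop1.png",(200,150,460,340),3)
c=cam("side");save(c,"crop2.png",(230,120,430,360),2.5)
```

```text
(no output)
```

View pics/crop1.png

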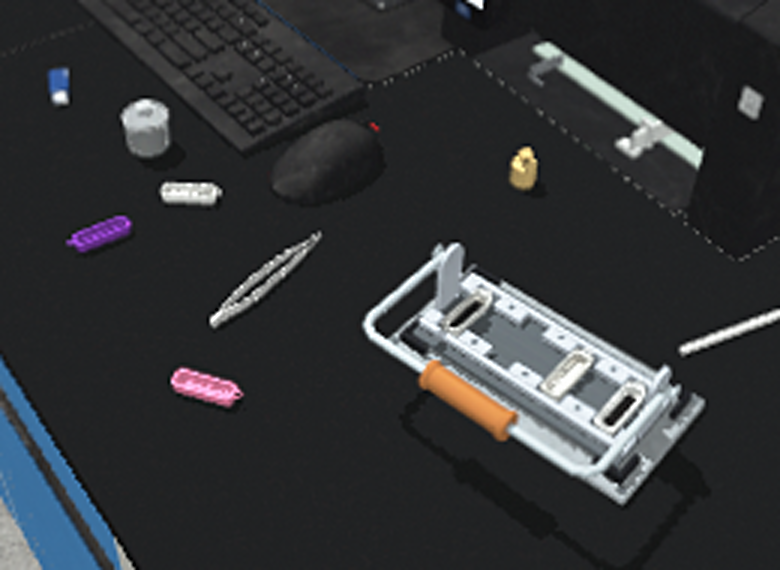

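View pics/crop2.png

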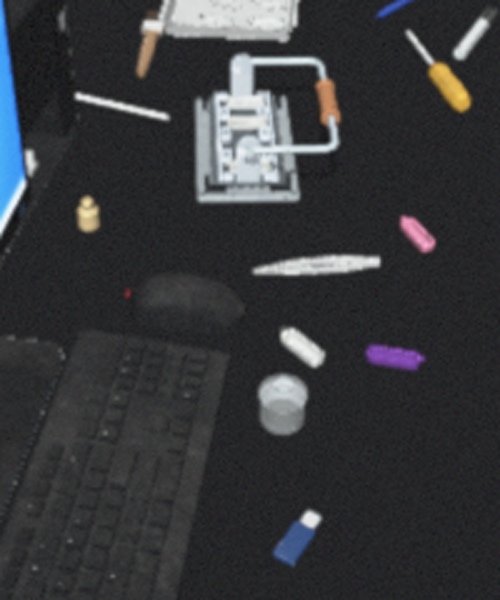

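White boat at scene (263,214) and side (351,260) is the target. The look-alikes are pink at (269,278), purple at (233,228), and the three seated boats at about (357,255), (390,273) and (408,286). Next I measure it.

```bash
cat >> h.py <<'E'
def boatfit(c,ctr,zlo=0.003,zhi=0.016,rad=0.035):
    W=cloud(c);im=c["color"].astype(int)
    m=(np.hypot(W[...,0]-ctr[0],W[...,1]-ctr[1])<rad)&(W[...,2]>zlo)&(W[...,2]<zhi)&(im.min(-1)>90)
    P=W[m]
    rect=cv2.minAreaRect(P[:,:2].astype(np.float32)*1000)
    return len(P),np.round(P.mean(0),4),rect,P[:,2].max(),m
E
python3 - <<'E'
from h import *
for n in["scene","side"]:
    c=cam(n)
    print(n,boatfit(c,(.455,.113))[:4])
    W=cloud(c)
    # table height
    m=(abs(W[...,0]-.42)<.03)&(abs(W[...,1]-.06)<.03);print("table",np.nanmedian(W[...,2][m]))
    # orange grip
    im=c["color"].astype(int)
    m=(im[...,0]>120)&(im[...,0]-im[...,2]>60)&(abs(W[...,0]-.47)<.08)&(abs(W[...,1]+.22)<.08)&(W[...,2]>.03)
    P=W[m];q=P-P.mean(0);print("grip",len(P),P.mean(0),P.min(0),P.max(0),np.linalg.svd(q)[2][0],cv2.minAreaRect(P[:,:2].astype(np.float32)*1000))
    # stand
    m=(abs(W[...,0]-.54)<.1)&(abs(W[...,1]+.2)<.14)&(W[...,2]>.004)&(W[...,2]<.03)&(im.min(-1)>60)
    P=W[m];print("stand",len(P),cv2.minAreaRect(P[:,:2].astype(np.float32)*1000))
    for l in["boat_center","boat_a"]:
        print(l,[(np.round(d["centre"],3),round(d["confidence"],2)) for d in nets.find_in(l,n)])
E
```

```text
scene (114, array([0.4583, 0.1108, 0.008 ]), ((458.3452453613281, 109.32231903076172), (18.861127853393555, 50.56709289550781), 54.3798942565918), np.float64(0.01331025923192486))
table 0.001743646469644311
grip 311 [ 0.4723962  -0.22615898  0.0689222 ] [ 0.45945651 -0.25931351  0.05536652] [ 0.48680825 -0.19243736  0.07438552] [ 0.20726432 -0.97814595 -0.01649254] ((474.1548156738281, -225.36660766601562), (17.909265518188477, 66.32048034667969), 10.838885307312012)
stand 3105 ((565.3694458007812, -205.44000244140625), (112.93901062011719, 205.8450164794922), 12.256595611572266)
boat_center [(array([0.456, 0.113, 0.007]), 0.63), (array([ 0.362, -0.074,  0.005]), 0.43), (array([0.455, 0.187, 0.037]), 0.15)]
boat_a [(array([ 0.576, -0.269,  0.019]), 0.71), (array([ 0.55 , -0.145,  0.023]), 0.7)]
side (76, array([0.4565, 0.1106, 0.0069]), ((456.9559326171875, 111.14445495605469), (18.43532943725586, 47.492279052734375), 48.714054107666016), np.float64(0.01046882607998778))
table -0.0012917569836610743
grip 93 [ 0.47438035 -0.220174    0.06685044] [ 0.45936535 -0.25730247  0.05687726] [ 0.48833447 -0.18505154  0.07141235] [-0.21610657  0.9757092  -0.03590972] ((474.021484375, -221.72268676757812), (17.25392723083496, 71.31147003173828), 12.050941467285156)
stand 1391 ((563.6611938476562, -201.35220336914062), (109.11615753173828, 203.4193878173828), 12.495203018188477)
boat_center []
boat_a [(array([ 0.571, -0.228,  0.021]), 0.53), (array([ 0.572, -0.263,  0.024]), 0.41)]
```

```bash
cat >> h.py <<'E'
def down(jaw_deg):
    # tool z down, tool y along jaw_deg
    a=np.deg2rad(jaw_deg);y=np.array([np.cos(a),np.sin(a),0]);z=np.array([0,0,-1.]);x=np.cross(y,z)
    return np.stack([x,y,z],1)
def row(p,Rt=None):
    s=monitor.read_state();R0=R.from_quat(s["eef_rot"]).as_matrix();p0=np.array(s["ee_pos"])
    d=R0.T@(np.array(p)-p0)
    w=np.zeros(3) if Rt is None else R.from_matrix(R0.T@Rt).as_rotvec()/(2*np.pi)
    n=max(np.linalg.norm(d)/.0625,np.linalg.norm(w)*360/10.7)
    print("xyz",np.round(d,4),"r",np.round(w,5),"rows",round(n,1),"t",s["time"])
def jaw():
    s=monitor.read_state();R0=R.from_quat(s["eef_rot"]).as_matrix();return np.rad2deg(np.arctan2(R0[1,1],R0[0,1])),R0
E
python3 - <<'E'
from h import *
print(jaw())
for a in (51,231): row([.44,.09,.25],down(a))
E
```

```text
(np.float64(76.77757506700964), array([[-9.73489455e-01,  2.28731899e-01, -8.35700975e-06],
       [ 2.28731897e-01,  9.73489450e-01,  1.03384286e-04],
       [ 3.17827449e-05,  9.87319972e-05, -9.99999995e-01]]))
xyz [-0.4078 -0.4368  0.0422] r [ 1.00e-05 -1.00e-05  7.16e-02] rows 9.6 t 1.9
xyz [-0.4078 -0.4368  0.0422] r [ 1.000e-05  2.000e-05 -4.284e-01] rows 14.4 t 1.9
```

>>> {"op": "drive_tool", "data": {
  "plan": [
    {"x":-0.408,"y":-0.437,"z":0.042,"rz":0.0716,"fingers":0.45},
    {"x":-0.408,"y":-0.437,"z":0.042,"rz":0.0716,"fingers":0.45},
    {"x":-0.408,"y":-0.437,"z":0.042,"rz":0.0716,"fingers":0.45},
    {"x":-0.408,"y":-0.437,"z":0.042,"rz":0.0716,"fingers":0.45},
    {"x":-0.408,"y":-0.437,"z":0.042,"rz":0.0716,"fingers":0.45},
    {"x":-0.408,"y":-0.437,"z":0.042,"rz":0.0716,"fingers":0.45},
    {"x":-0.408,"y":-0.437,"z":0.042,"rz":0.0716,"fingers":0.45},
    {"x":-0.408,"y":-0.437,"z":0.042,"rz":0.0716,"fingers":0.45},
    {"x":-0.408,"y":-0.437,"z":0.042,"rz":0.0716,"fingers":0.45},
    {"x":-0.408,"y":-0.437,"z":0.042,"rz":0.0716,"fingers":0.45},
    {"x":-0.408,"y":-0.437,"z":0.042,"rz":0.0716,"fingers":0.45},
    {"x":-0.408,"y":-0.437,"z":0.042,"rz":0.0716,"fingers":0.45}
  ]
}}

```text
validation failed for argument at $.pl...
```

Run:
```python
from h import *
s=monitor.read_state();print(jaw()[0],s["ee_pos"],s["joint_positions"],s["time"])
c=cam("wrist");save(c,"w1.png")
W=cloud(c)
for d in nets.find_in("boat_center","wrist"): print(np.round(d["centre"],4),d["confidence"],proj(c,d["centre"]))
m=(abs(W[...,0]-.42)<.02)&(abs(W[...,1]-.08)<.02);print("table",np.nanmedian(W[...,2][m]))
print(boatfit(c,(.457,.111))[:4])
```

```text
76.77757506700964 [0.14294997 0.60845804 0.29226494] [-1.36260355  0.33221776 -0.0647082   1.46009895  0.02159226  1.3498701
 -0.08849135] 1.9
table nan
  return np.nanmean(a, axis, out=out, keepdims=keepdims)
h.py:32: RuntimeWarning: Mean of empty slice.
  return len(P),np.round(P.mean(0),4),rect,P[:,2].max(),m
  ret = um.true_divide(
Traceback (most recent call last):
  File "h.py", line 32, in boatfit
    return len(P),np.round(P.mean(0),4),rect,P[:,2].max(),m
                                             ~~~~~~~~~~^^
ValueError: zero-size array to reduction operation maximum which has no identity
```

View pics/w1.png

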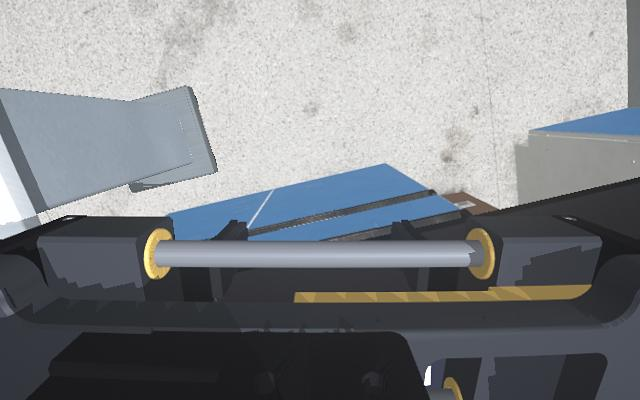

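The call was refused and the arm didn't move. I'll retry with every key filled in.

>>> {"op": "drive_tool", "data": {
  "plan": [
    {"rx":0,"ry":0,"rz":0.0716,"x":-0.408,"y":-0.437,"z":0.042,"fingers":0.45}
  ],
  "squeeze": 10
}}

```text
time: 2.12
ee_pos: [0.1711, 0.556, 0.287]
eef_rot: [0.206, 0.978, 0.0, -0.001]
ft_force: [-0.1, -0.1, 0.1]
width: 0.0824
```

Run:
```python
from h import *
print(jaw()[0])
row([.44,.09,.25],down(51))
```

```text
66.19221812695771
xyz [-0.4342 -0.3178  0.0363] r [-8.00e-05 -2.60e-04  4.22e-02] rows 8.6 t 2.125
```

>>> {"op": "drive_tool", "data": {
  "plan": [
    {"rx":0,"ry":0,"rz":0.0422,"x":-0.434,"y":-0.318,"z":0.036,"fingers":0.45},
    {"rx":0,"ry":0,"rz":0.0422,"x":-0.434,"y":-0.318,"z":0.036,"fingers":0.45},
    {"rx":0,"ry":0,"rz":0.0422,"x":-0.434,"y":-0.318,"z":0.036,"fingers":0.45},
    {"rx":0,"ry":0,"rz":0.0422,"x":-0.434,"y":-0.318,"z":0.036,"fingers":0.45},
    {"rx":0,"ry":0,"rz":0.0422,"x":-0.434,"y":-0.318,"z":0.036,"fingers":0.45},
    {"rx":0,"ry":0,"rz":0.0422,"x":-0.434,"y":-0.318,"z":0.036,"fingers":0.45},
    {"rx":0,"ry":0,"rz":0.0422,"x":-0.434,"y":-0.318,"z":0.036,"fingers":0.45},
    {"rx":0,"ry":0,"rz":0.0422,"x":-0.434,"y":-0.318,"z":0.036,"fingers":0.45},
    {"rx":0,"ry":0,"rz":0.0422,"x":-0.434,"y":-0.318,"z":0.036,"fingers":0.45},
    {"rx":0,"ry":0,"rz":0.0422,"x":-0.434,"y":-0.318,"z":0.036,"fingers":0.45},
    {"rx":0,"ry":0,"rz":0.0422,"x":-0.434,"y":-0.318,"z":0.036,"fingers":0.45}
  ],
  "squeeze": 10
}}

```text
time: 3.5
ee_pos: [0.4411, 0.0881, 0.2519]
eef_rot: [0.335, 0.942, 0.0, -0.0]
ft_force: [-0.5, 0.6, 0.1]
width: 0.0394
```

Run:
```python
from h import *
s=monitor.read_state();print(jaw()[0],s["ee_pos"],s["joint_positions"],s["time"],s["width"])
c=cam("wrist");save(c,"w1.png")
W=cloud(c)
for d in nets.find_in("boat_center","wrist"): print(np.round(d["centre"],4),d["confidence"],proj(c,d["centre"]))
m=(abs(W[...,0]-.42)<.02)&(abs(W[...,1]-.08)<.02);print("table",np.nanmedian(W[...,2][m]))
print(boatfit(c,(.457,.111))[:4])
```

```text
50.8623214416801 [0.44110914 0.08811058 0.25186601] [-0.82426285 -0.05848715  0.51494046  1.97900931  0.03033066  1.21368075
  0.56705292] 3.5 0.0393984610117648
[0.4565 0.1139 0.0029] 0.91 [[342.51023074 176.36371887]]
[0.3738 0.1093 0.0027] 0.64 [[295.31996927 124.24404048]]
[ 0.3574 -0.0717  0.0006] 0.52 [[177.68634754 207.74021496]]
table 0.2893874046127335
(269, array([0.459 , 0.1111, 0.0078]), ((460.073486328125, 110.38713073730469), (15.502670288085938, 51.186302185058594), 51.55759811401367), np.float64(0.011196417029503636))
```

View pics/w1.png

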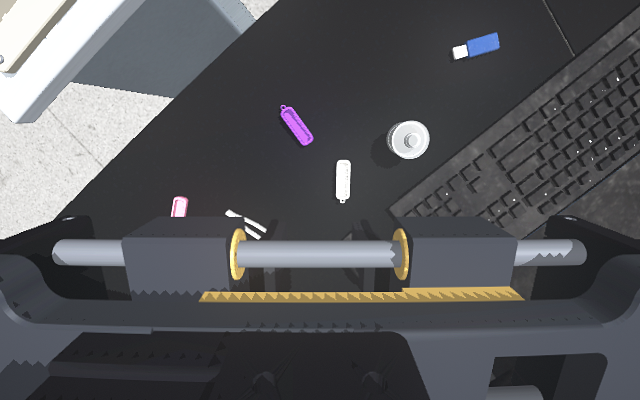

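```bash
cat >> h.py <<'E'
def ray(c,uv,z):
    K=np.array(c["camera_matrix"]);D=np.array(c["D"],float)
    p=cv2.undistortPoints(np.array(uv,float).reshape(-1,1,2),K,D).reshape(-1,2)
    d=np.c_[p,np.ones(len(p))]@rotm(c).T;o=np.array(c["xyz"])
    return o+d*((z-o[2])/d[:,2])[:,None]
E
python3 - <<'E'
from h import *
c=cam("wrist");save(c,"w1c.png",(300,130,400,230),6)
im=c["color"].astype(int)
m=(im.min(-1)>110);m[:150]=0;m[215:]=0;m[:,:325]=0;m[:,362:]=0
v,u=np.nonzero(m);print(len(u),u.min(),u.max(),v.min(),v.max())
X=ray(c,np.c_[u,v],0.008)
print(cv2.minAreaRect(X[:,:2].astype(np.float32)*1000))
# widths along length
ax=np.array([.776,-.63]);pe=np.array([.63,.776])
a=X[:,:2]@ax*1000;b=X[:,:2]@pe*1000
for k in np.arange(np.floor(a.min()),a.max(),2):
    s=(a>=k)&(a<k+2); 
    if s.any(): print(k,round(b[s].min(),1),round(b[s].max(),1),s.sum())
E
```

```text
575 335 350 160 203
((460.4918212890625, 110.40603637695312), (17.112220764160156, 52.4461555480957), 50.259639739990234)
261.0 369.0 381.9 21
263.0 369.0 383.1 13
265.0 367.9 384.4 29
267.0 367.9 384.4 30
269.0 367.9 384.5 15
271.0 368.0 384.5 30
273.0 368.0 383.4 28
275.0 368.0 383.4 14
277.0 368.0 383.5 28
279.0 368.1 383.5 28
281.0 368.1 383.6 14
283.0 368.1 383.6 28
285.0 368.2 383.7 28
287.0 368.2 383.7 14
289.0 368.2 383.8 28
291.0 368.3 383.9 28
293.0 368.3 383.9 14
295.0 367.1 384.0 29
297.0 367.1 384.0 30
299.0 367.2 384.1 15
301.0 367.2 384.1 30
303.0 367.2 384.1 15
305.0 367.3 383.0 27
307.0 368.5 381.8 21
309.0 372.2 378.2 5
311.0 372.2 378.3 10
313.0 374.7 377.1 3
```

View pics/w1c.png

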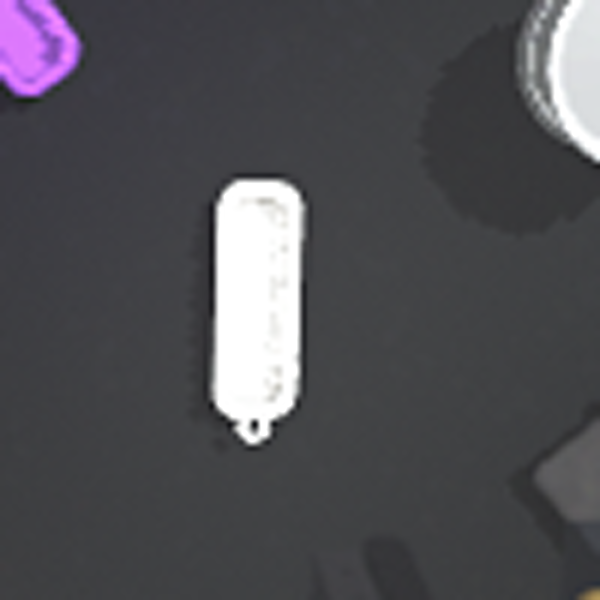

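Run:
```python
from h import *
row([.4587,.1114,.13],down(51)); row([.4587,.1114,.0735],down(51))
```

```text
xyz [0.0006 0.0288 0.1219] r [ 4.0e-05 -3.0e-05 -1.2e-04] rows 2.0 t 3.65
xyz [0.0006 0.0288 0.1784] r [ 4.0e-05 -3.0e-05 -1.2e-04] rows 2.9 t 3.65
```

>>> {"op": "drive_tool", "data": {
  "plan": [
    {"rx":0,"ry":0,"rz":0,"x":0.0006,"y":0.0288,"z":0.06,"fingers":0.42},
    {"rx":0,"ry":0,"rz":0,"x":0.0006,"y":0.0288,"z":0.11,"fingers":0.42},
    {"rx":0,"ry":0,"rz":0,"x":0.0006,"y":0.0288,"z":0.14,"fingers":0.42},
    {"rx":0,"ry":0,"rz":0,"x":0.0006,"y":0.0288,"z":0.155,"fingers":0.42},
    {"rx":0,"ry":0,"rz":0,"x":0.0006,"y":0.0288,"z":0.155,"fingers":0.42},
    {"rx":0,"ry":0,"rz":0,"x":0.0006,"y":0.0288,"z":0.155,"fingers":0.42}
  ],
  "squeeze": 10
}}

```text
time: 4.4
ee_pos: [0.4598, 0.1107, 0.0981]
eef_rot: [0.335, 0.942, 0.001, 0.001]
ft_force: [0.7, -0.3, 0.4]
width: 0.0368
```

Run:
```python
from h import *
row([.4587,.1114,.0735],down(51));s=monitor.read_state();print(s["ee_pos"],s["width"],s["ft_force"])
c=cam("wrist");save(c,"w2.png");c=cam("scene");save(c,"s2.png",(200,150,360,270),5)
```

```text
xyz [ 0.0014 -0.0002  0.0246] r [ 0.00033  0.0001  -0.00041] rows 0.4 t 4.4
[0.45984592 0.11066977 0.0981209 ] 0.03684219248475595 [ 0.67683348 -0.28800223  0.41452651]
```

View pics/s2.png

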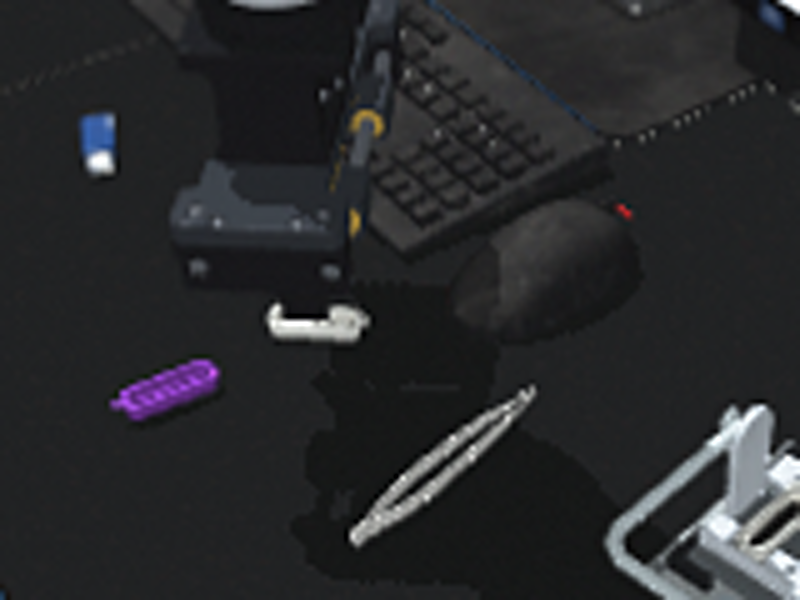

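View pics/w2.png

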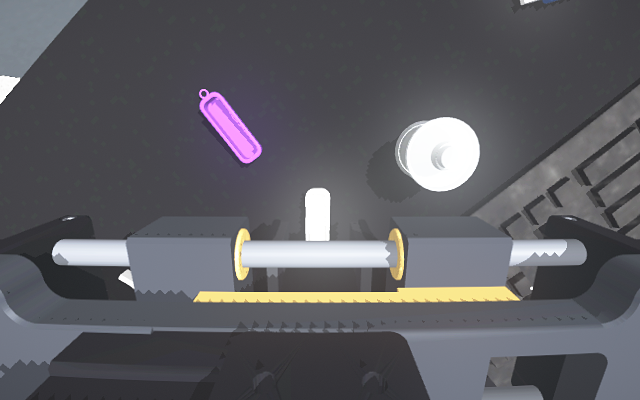

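Boat (wrist 317,215) sits midway between the jaws (240–398), finger at mid-length. Descend and close.

>>> {"op": "drive_tool", "data": {
  "plan": [
    {"rx":0,"ry":0,"rz":0,"x":0.001,"y":0,"z":0.012,"fingers":0.42},
    {"rx":0,"ry":0,"rz":0,"x":0.001,"y":0,"z":0.02,"fingers":0.42},
    {"rx":0,"ry":0,"rz":0,"x":0.001,"y":0,"z":0.024,"fingers":0.42},
    {"rx":0,"ry":0,"rz":0,"x":0.001,"y":0,"z":0.024,"fingers":0.42},
    {"rx":0,"ry":0,"rz":0,"x":0.001,"y":0,"z":0.024,"fingers":0.1},
    {"rx":0,"ry":0,"rz":0,"x":0.001,"y":0,"z":0.024,"fingers":0.1},
    {"rx":0,"ry":0,"rz":0,"x":0.001,"y":0,"z":0.024,"fingers":0.1},
    {"rx":0,"ry":0,"rz":0,"x":0.001,"y":0,"z":0.024,"fingers":0.1},
    {"rx":0,"ry":0,"rz":0,"x":0.001,"y":0,"z":0.024,"fingers":0.1}
  ],
  "squeeze": 8
}}

```text
time: 5.62
ee_pos: [0.4584, 0.1109, 0.073]
eef_rot: [0.335, 0.942, 0.0, 0.0]
ft_force: [-0.0, 1.1, 1.7]
width: 0.0155
```

>>> {"op": "drive_tool", "data": {
  "plan": [
    {"rx":0,"ry":0,"rz":0,"x":0,"y":0,"z":-0.03,"fingers":0.1},
    {"rx":0,"ry":0,"rz":0,"x":0,"y":0,"z":-0.08,"fingers":0.1},
    {"rx":0,"ry":0,"rz":0,"x":0,"y":0,"z":-0.13,"fingers":0.1},
    {"rx":0,"ry":0,"rz":0,"x":0,"y":0,"z":-0.15,"fingers":0.1},
    {"rx":0,"ry":0,"rz":0,"x":0,"y":0,"z":-0.15,"fingers":0.1}
  ],
  "squeeze": 8
}}

```text
time: 6.25
ee_pos: [0.4589, 0.1111, 0.224]
eef_rot: [0.335, 0.942, 0.001, 0.001]
ft_force: [-1.0, -0.3, -0.9]
width: 0.0149
```

Run:
```python
from h import *
s=monitor.read_state();print(s["ee_pos"],s["width"],s["ft_force"])
for n in("scene","side"):
    c=cam(n);save(c,n+"3.png")
    W=cloud(c).reshape(-1,3)
    k=W[(W[:,2]>.05)&(W[:,0]>.35)&(W[:,0]<.9)&(W[:,1]<.0)&(W[:,1]>-.45)]
    g=np.round(k[:,:2]/.05).astype(int)
    for q in sorted(set(map(tuple,g))): 
        z=k[(g==q).all(1)][:,2]
        if len(z)>3: print(n,np.array(q)*.05,len(z),round(z.max(),3))
row([.62,-.17,.25],down(102))
```

```text
[0.4589036  0.11112818 0.2240431 ] 0.014911414416886891 [-0.99349214 -0.25289204 -0.88340283]
scene [ 0.45 -0.25] 85 0.072
scene [ 0.45 -0.2 ] 161 0.075
scene [ 0.45 -0.15] 79 0.069
scene [ 0.5 -0.3] 126 0.069
scene [ 0.5  -0.25] 129 0.074
scene [ 0.5 -0.2] 23 0.073
scene [ 0.5  -0.15] 34 0.068
scene [ 0.5 -0.1] 32 0.068
scene [ 0.55 -0.3 ] 89 0.072
scene [ 0.55 -0.1 ] 100 0.077
scene [ 0.6 -0.3] 65 0.077
scene [ 0.75 -0.2 ] 1125 0.208
scene [ 0.75 -0.15] 947 0.208
scene [ 0.75 -0.1 ] 787 0.207
scene [ 0.75 -0.05] 679 0.205
scene [0.75 0.  ] 300 0.206
scene [ 0.8 -0.2] 1015 0.22
scene [ 0.8  -0.15] 365 0.219
scene [ 0.8 -0.1] 364 0.22
scene [ 0.8  -0.05] 312 0.22
scene [0.8 0. ] 157 0.219
scene [ 0.85 -0.2 ] 980 0.231
scene [ 0.85 -0.15] 351 0.233
scene [ 0.85 -0.1 ] 318 0.234
scene [ 0.85 -0.05] 287 0.233
scene [0.85 0.  ] 134 0.233
scene [ 0.9 -0.2] 490 0.237
scene [ 0.9  -0.15] 172 0.239
scene [ 0.9 -0.1] 145 0.24
scene [ 0.9  -0.05] 130 0.239
scene [0.9 0. ] 63 0.239
side [ 0.55 -0.3 ] 36 0.072
side [ 0.6 -0.3] 45 0.074
side [ 0.75 -0.2 ] 297 0.209
side [ 0.75 -0.15] 371 0.207
side [ 0.75 -0.1 ] 351 0.206
side [ 0.75 -0.05] 106 0.203
side [ 0.8 -0.2] 151 0.219
side [ 0.8  -0.15] 143 0.217
side [ 0.8 -0.1] 52 0.21
side [ 0.85 -0.2 ] 9 0.22
side [ 0.9 -0.1] 9 0.239
side [ 0.9  -0.05] 16 0.24
side [0.9 0. ] 9 0.238
xyz [-0.3029 -0.1154 -0.0281] r [-7.0000e-05 -1.3000e-04 -1.4209e-01] rows 5.2 t 6.35
```

View pics/scene3.png

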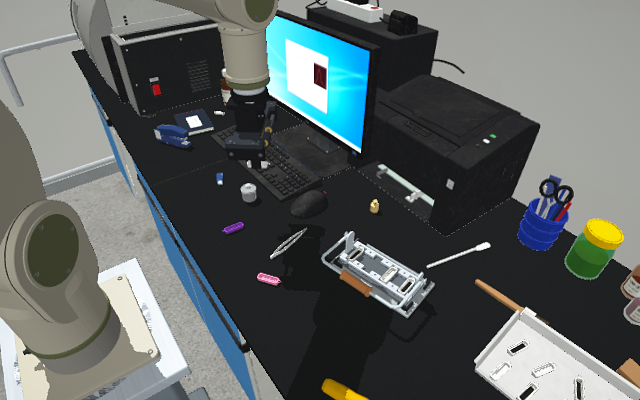

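>>> {"op": "drive_tool", "data": {
  "plan": [
    {"rx":0,"ry":0,"rz":-0.142,"x":-0.3,"y":-0.12,"z":-0.028,"fingers":0.1},
    {"rx":0,"ry":0,"rz":-0.142,"x":-0.3,"y":-0.12,"z":-0.028,"fingers":0.1},
    {"rx":0,"ry":0,"rz":-0.142,"x":-0.3,"y":-0.12,"z":-0.028,"fingers":0.1},
    {"rx":0,"ry":0,"rz":-0.142,"x":-0.3,"y":-0.12,"z":-0.028,"fingers":0.1},
    {"rx":0,"ry":0,"rz":-0.142,"x":-0.3,"y":-0.12,"z":-0.028,"fingers":0.1},
    {"rx":0,"ry":0,"rz":-0.142,"x":-0.3,"y":-0.12,"z":-0.028,"fingers":0.1},
    {"rx":0,"ry":0,"rz":-0.142,"x":-0.3,"y":-0.12,"z":-0.028,"fingers":0.1},
    {"rx":0,"ry":0,"rz":-0.142,"x":-0.3,"y":-0.12,"z":-0.028,"fingers":0.1}
  ],
  "squeeze": 8
}}

```text
time: 7.35
ee_pos: [0.6146, -0.1718, 0.249]
eef_rot: [-0.103, 0.995, 0.0, -0.001]
ft_force: [-0.1, 1.1, -0.1]
width: 0.0151
```

Run:
```python
from h import *
s=monitor.read_state();print(jaw()[0],s["ee_pos"],s["width"],s["joint_positions"])
c=cam("wrist");save(c,"w4.png")
c=cam("side");save(c,"s4.png",(270,80,430,220),5)
```

```text
101.8625948919727 [ 0.61463385 -0.17178615  0.24895012] 0.01513111046966872 [-0.28916919  0.44219039  0.6591095   1.51029243 -0.27576181  1.28652084
  2.17944503]
```

View pics/w4.png

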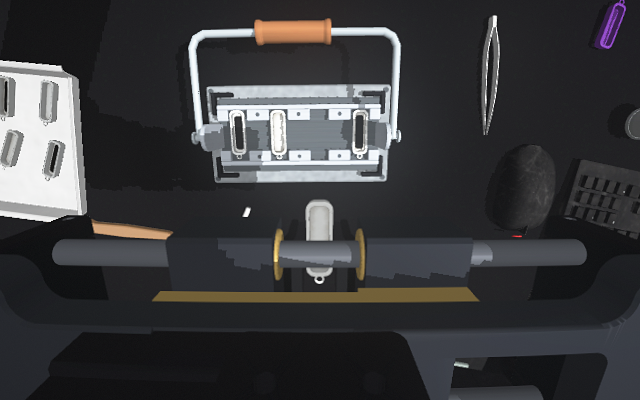

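View pics/s4.png

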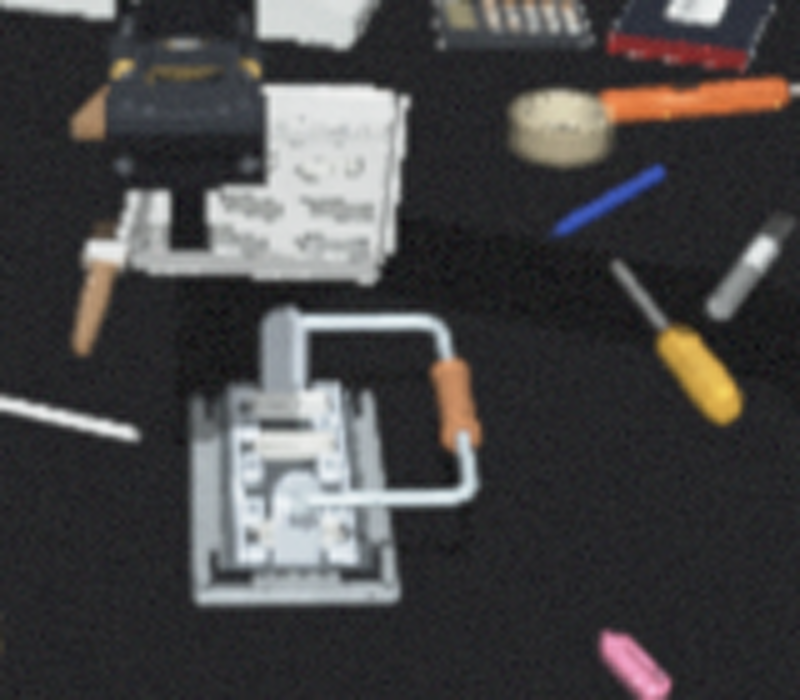

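Run:
```python
from h import *
c=cam("wrist");save(c,"w4a.png",(190,70,410,190),3.6);save(c,"w4b.png",(280,190,360,290),6)
W=cloud(c);im=c["color"].astype(int)
m=(abs(W[...,0]-.56)<.09)&(abs(W[...,1]+.2)<.14)&(W[...,2]>.003)&(W[...,2]<.045)&(im.min(-1)>50)
m[200:]=0
v,u=np.nonzero(m)
P=W[m];print("stand cloud",len(P),cv2.minAreaRect(P[:,:2].astype(np.float32)*1000))
print(np.histogram(P[:,2],np.arange(.003,.046,.003)))
X=ray(c,np.c_[u,v],.008);print("stand ray",cv2.minAreaRect(X[:,:2].astype(np.float32)*1000))
g=(im[...,0]-im[...,2]>50)&(np.arange(400)[:,None]<60)
v,u=np.nonzero(g);X=ray(c,np.c_[u,v],.062);print("grip ray",cv2.minAreaRect(X[:,:2].astype(np.float32)*1000), cv2.minAreaRect(W[g][:,:2].astype(np.float32)*1000),np.nanmax(W[g][:,2]))
for l in("boat_center","boat_a"):
  for d in nets.regions_of(l,"wrist"):
    mm=d["region"];v,u=np.nonzero(mm)
    z=np.nanmedian(W[mm][:,2]);X=ray(c,np.c_[u,v],.027)
    print(l,round(d["confidence"],2),u.mean(),v.mean(),z,cv2.minAreaRect(X[:,:2].astype(np.float32)*1000))
```

```text
stand cloud 16428 ((567.101806640625, -204.2542724609375), (111.18514251708984, 206.2393035888672), 12.124443054199219)
(array([ 218, 3995,  174,  138, 6084, 1275, 2615, 1613,  114,   44,   39,
         40,   33,   46]), array([0.003, 0.006, 0.009, 0.012, 0.015, 0.018, 0.021, 0.024, 0.027,
       0.03 , 0.033, 0.036, 0.039, 0.042, 0.045]))
stand ray ((566.8634033203125, -203.94415283203125), (109.58671569824219, 204.39088439941406), 12.652278900146484)
grip ray ((476.4668273925781, -223.49960327148438), (19.869525909423828, 67.70525360107422), 12.502615928649902) ((468.28759765625, -230.63815307617188), (39.569122314453125, 82.33926391601562), 12.201886177062988) 0.07404832841212428
boat_center 0.95 318.6129529683886 229.90053970701618 0.17961660448460295 ((684.32763671875, -153.72369384765625), (104.56184387207031, 32.55295944213867), 11.99432373046875)
boat_center 0.62 608.378537735849 25.108490566037737 0.005121106996704927 ((384.77239990234375, 90.66387939453125), (21.944438934326172, 51.275638580322266), 87.6971435546875)
boat_a 0.95 236.05996758508914 129.85575364667747 0.020520688773785378 ((576.8798217773438, -267.96697998046875), (46.473323822021484, 16.386425018310547), 10.616629600524902)
boat_a 0.91 277.07460317460317 131.43809523809523 0.019946164726791255 ((568.8916015625, -224.4847869873047), (48.54198455810547, 15.137495994567871), 10.411040306091309)
boat_a 0.87 357.8014440433213 130.1173285198556 0.020359125223760627 ((549.8009033203125, -139.8164520263672), (46.44932556152344, 14.35406494140625), 10.531015396118164)
boat_a 0.41 488.7442143727162 63.13398294762485 0.005265332355585212 ((461.51971435546875, -20.408203125), (107.42796325683594, 16.984750747680664), 16.73499298095703)
```

View pics/w4a.png

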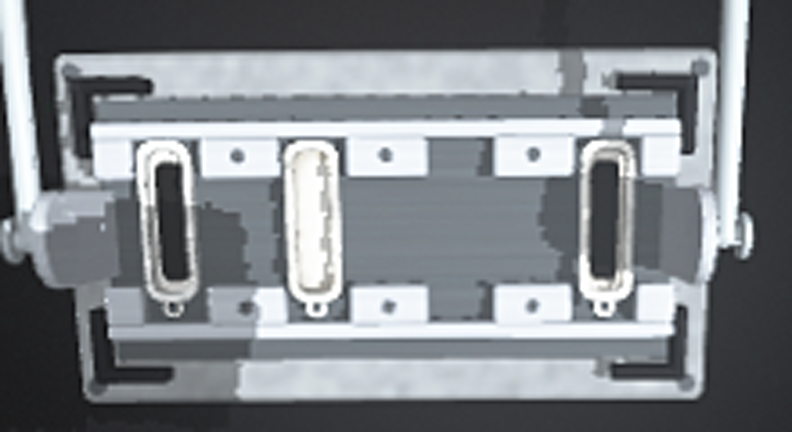

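View pics/w4b.png

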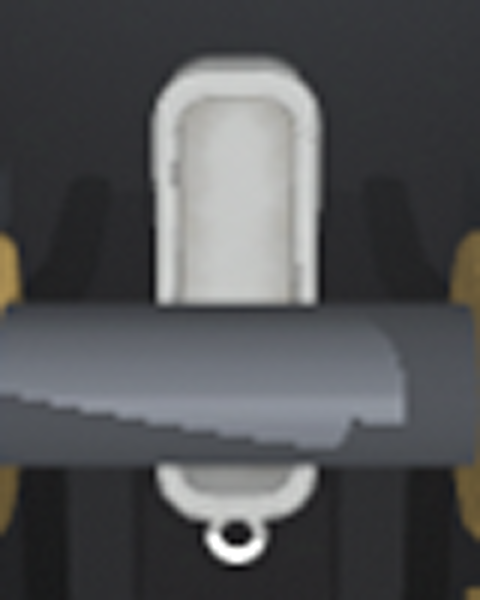

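Run:
```python
from h import *
c=cam("wrist")
s=monitor.read_state();p=s["ee_pos"];print(p,jaw()[0])
sl=ray(c,[[318.1,134.2]],.024)[0];print("slot",sl)
top=ray(c,[[190+461/3.6,70+137/3.6],[190+461/3.6,70+325/3.6]],.024);print(top, np.linalg.norm(top[0]-top[1]))
print("gap w",np.linalg.norm(np.diff(ray(c,[[190+430/3.6,70+165/3.6],[190+493/3.6,70+165/3.6]],.024),axis=0)))
b=ray(c,[[319.4,200.8],[319.4,276.2],[319.4,238.5],[280+153/6,215],[280+320/6,215]],.186)
print("held",b, np.linalg.norm(b[0]-b[1]),np.linalg.norm(b[3]-b[4]),"rel tool",(b[2]-p)@jaw()[1])
```

```text
[ 0.61516872 -0.17035759  0.25089009] 102.05219091242398
slot [ 0.56238618 -0.18094236  0.024     ]
[[ 0.5355539  -0.18670015  0.024     ]
 [ 0.59024958 -0.17506488  0.024     ]] 0.05591955390047287
gap w 0.01879432850398783
held [[ 0.59209118 -0.17349282  0.186     ]
 [ 0.63871428 -0.16352018  0.186     ]
 [ 0.61453382 -0.16869254  0.186     ]
 [ 0.60202377 -0.17952876  0.186     ]
 [ 0.59869093 -0.16390062  0.186     ]] 0.047677743559251584 0.015979567472057865 rel tool [0.0002951  0.00171907 0.06489111]
```

Run:
```python
from h import *
row([.5627,-.1826,.15],down(102.2));row([.5627,-.1826,.118],down(102.2))
```

```text
xyz [ 0.0539 -0.0011  0.1009] r [ 1.0e-04  5.0e-05 -4.1e-04] rows 1.8 t 7.65
xyz [ 0.0539 -0.0011  0.1329] r [ 1.0e-04  5.0e-05 -4.1e-04] rows 2.3 t 7.65
```

>>> {"op": "drive_tool", "data": {
  "plan": [
    {"rx":0,"ry":0,"rz":-0.0004,"x":0.03,"y":-0.001,"z":0.03,"fingers":0.1},
    {"rx":0,"ry":0,"rz":-0.0004,"x":0.054,"y":-0.001,"z":0.07,"fingers":0.1},
    {"rx":0,"ry":0,"rz":-0.0004,"x":0.054,"y":-0.001,"z":0.11,"fingers":0.1},
    {"rx":0,"ry":0,"rz":-0.0004,"x":0.054,"y":-0.001,"z":0.133,"fingers":0.1},
    {"rx":0,"ry":0,"rz":-0.0004,"x":0.054,"y":-0.001,"z":0.133,"fingers":0.1},
    {"rx":0,"ry":0,"rz":-0.0004,"x":0.054,"y":-0.001,"z":0.133,"fingers":0.1},
    {"rx":0,"ry":0,"rz":-0.0004,"x":0.054,"y":-0.001,"z":0.133,"fingers":0.1}
  ],
  "squeeze": 8
}}

```text
time: 8.52
ee_pos: [0.5632, -0.1839, 0.1192]
eef_rot: [-0.106, 0.994, -0.0, 0.001]
ft_force: [-0.2, 0.2, 0.2]
width: 0.015
```

Run:
```python
from h import *
s=monitor.read_state();print(jaw()[0],s["ee_pos"],s["width"])
row([.5627,-.1826,.118],down(102.2))
c=cam("wrist");save(c,"w5.png",(180,100,460,300),2.8)
c=cam("scene");save(c,"s5.png",(310,200,450,320),5.5)
```

```text
102.115401970733 [ 0.56324401 -0.18391375  0.11916517] 0.015027695858349238
xyz [0.0003 0.0014 0.0012] r [-9.0e-05  3.2e-04 -2.3e-04] rows 0.0 t 8.525
```

View pics/w5.png

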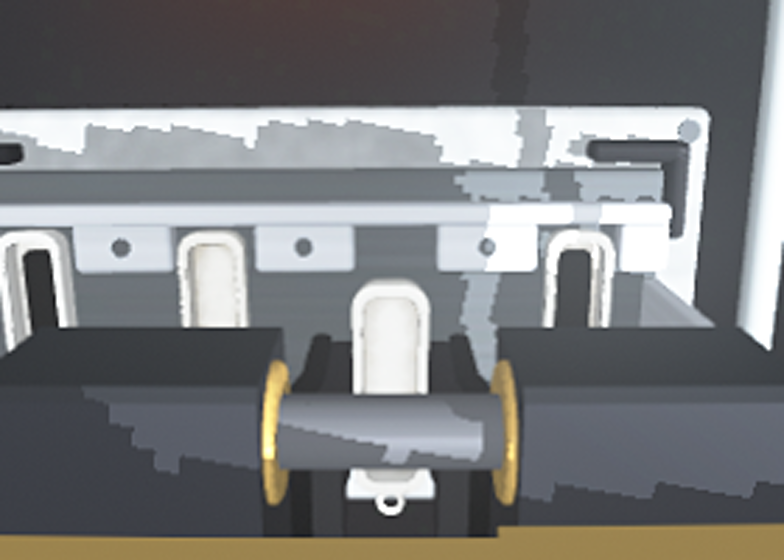

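View pics/s5.png

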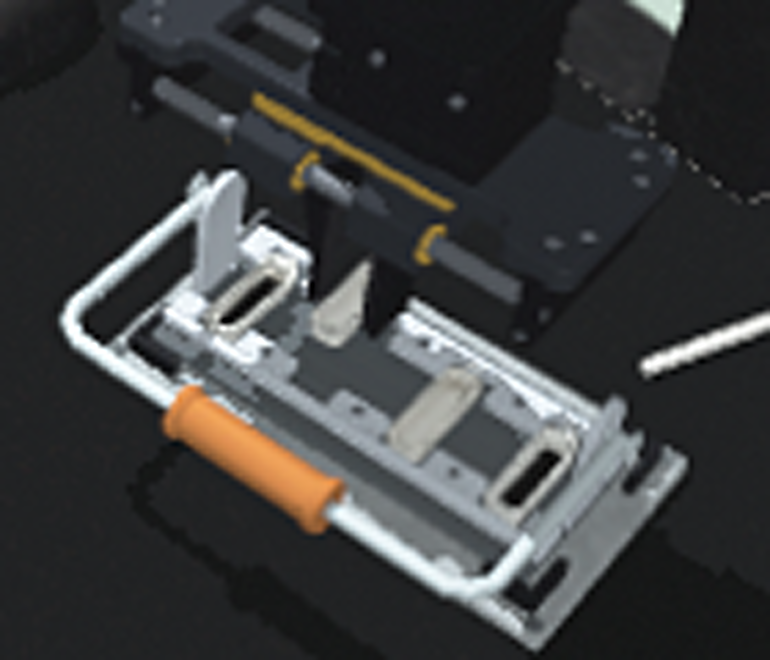

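>>> {"op": "drive_tool", "data": {
  "plan": [
    {"rx":0,"ry":0,"rz":0,"x":0,"y":0.001,"z":0.005,"fingers":0.1},
    {"rx":0,"ry":0,"rz":0,"x":0,"y":0.001,"z":0.005,"fingers":0.1},
    {"rx":0,"ry":0,"rz":0,"x":0,"y":0.001,"z":0.005,"fingers":0.1},
    {"rx":0,"ry":0,"rz":0,"x":0,"y":0.001,"z":0.005,"fingers":0.1}
  ],
  "squeeze": 8
}}

```text
time: 9.12
ee_pos: [0.5624, -0.1829, 0.1129]
eef_rot: [-0.105, 0.994, 0.0, 0.0]
ft_force: [0.1, -0.6, -0.0]
width: 0.0155
```

Run:
```python
from h import *
for i in range(3):
    c=cam("wrist");row([.5627,-.1826,.113],down(102.2))
save(c,"w6.png",(250,150,390,270),5.5)
```

```text
xyz [-0.0004  0.0003 -0.0001] r [-0.0e+00  1.0e-05 -2.8e-04] rows 0.0 t 9.175
xyz [-0.0004  0.0002 -0.0001] r [ 1.0e-05  1.0e-05 -2.8e-04] rows 0.0 t 9.225
xyz [-0.0005  0.0002 -0.0001] r [ 1.0e-05  1.0e-05 -2.8e-04] rows 0.0 t 9.275
```

View pics/w6.png

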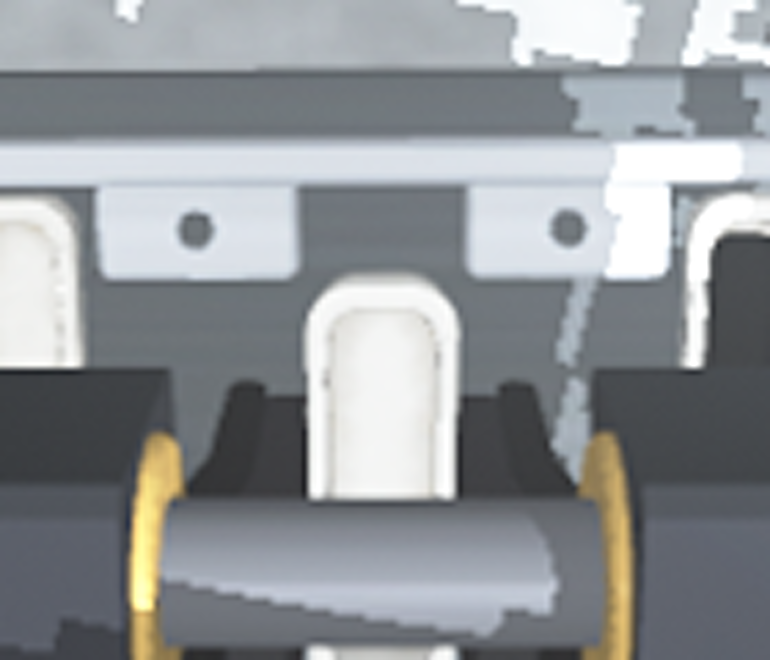

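Boat at 382.5, slot gap centred at 383.5 in the crop, so they line up. Lower it.

>>> {"op": "drive_tool", "data": {
  "plan": [
    {"rx":0,"ry":0,"rz":0,"x":0,"y":0,"z":0.01,"fingers":0.1},
    {"rx":0,"ry":0,"rz":0,"x":0,"y":0,"z":0.016,"fingers":0.1},
    {"rx":0,"ry":0,"rz":0,"x":0,"y":0,"z":0.021,"fingers":0.1},
    {"rx":0,"ry":0,"rz":0,"x":0,"y":0,"z":0.022,"fingers":0.1},
    {"rx":0,"ry":0,"rz":0,"x":0,"y":0,"z":0.022,"fingers":0.1},
    {"rx":0,"ry":0,"rz":0,"x":0,"y":0,"z":0.022,"fingers":0.1}
  ],
  "squeeze": 8
}}

```text
time: 10.02
ee_pos: [0.5625, -0.1829, 0.0911]
eef_rot: [-0.105, 0.994, 0.0, 0.0]
ft_force: [0.2, 0.0, 0.7]
width: 0.0148
```

Run:
```python
from h import *
c=cam("wrist");row([.5627,-.1826,.0905],down(102.2));s=monitor.read_state();print(s["ft_force"],s["ee_pos"])
save(c,"w7.png",(250,150,390,270),5.5)
```

```text
xyz [-0.0003  0.0003  0.0005] r [-1.0e-05  6.0e-05 -2.7e-04] rows 0.0 t 10.075
[ 0.1957491  -0.62135596 -0.23173098] [ 0.56245315 -0.18291079  0.09104955]
```

View pics/w7.png

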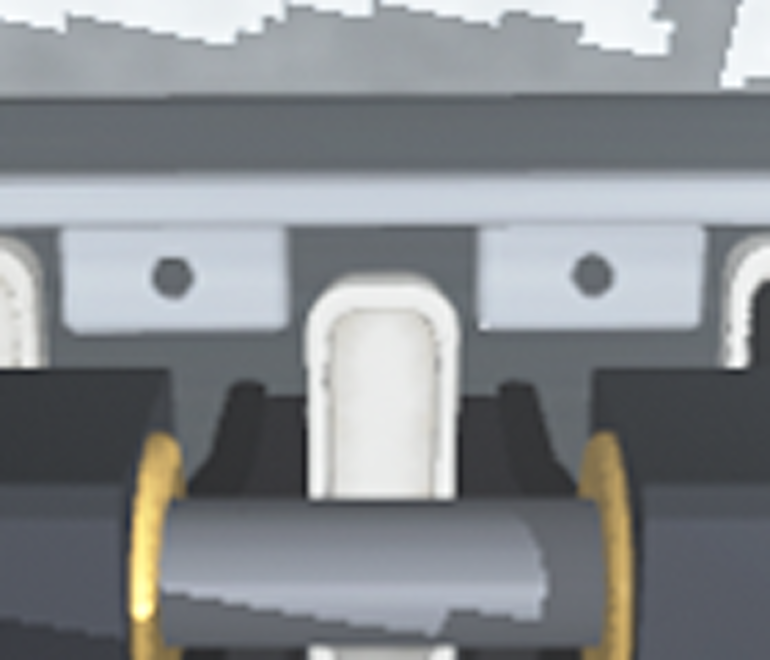

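Lateral fit is good. The neighbours sit about 4 mm further toward −x so the ring fits within the slot, so I'll shift by that, touch down and release.

>>> {"op": "drive_tool", "data": {
  "plan": [
    {"rx":0,"ry":0,"rz":0,"x":0.0035,"y":0,"z":0,"fingers":0.1},
    {"rx":0,"ry":0,"rz":0,"x":0.0035,"y":0,"z":0.0008,"fingers":0.1},
    {"rx":0,"ry":0,"rz":0,"x":0.0035,"y":0,"z":0.0012,"fingers":0.1},
    {"rx":0,"ry":0,"rz":0,"x":0.0035,"y":0,"z":0.0012,"fingers":0.1},
    {"rx":0,"ry":0,"rz":0,"x":0.0035,"y":0,"z":0.0012,"fingers":0.1}
  ],
  "squeeze": 5
}}

```text
time: 10.7
ee_pos: [0.5587, -0.1838, 0.0899]
eef_rot: [-0.105, 0.994, 0.0, -0.0]
ft_force: [-3.2, 0.5, 5.4]
width: 0.0152
```

Run:
```python
from h import *
c=cam("wrist");s=monitor.read_state();print(s["ft_force"],s["ee_pos"])
save(c,"w8.png",(250,150,390,270),5.5)
```

```text
[-3.36487876  0.66212406  4.4797713 ] [ 0.55872879 -0.18375513  0.08994784]
```

View pics/w8.png

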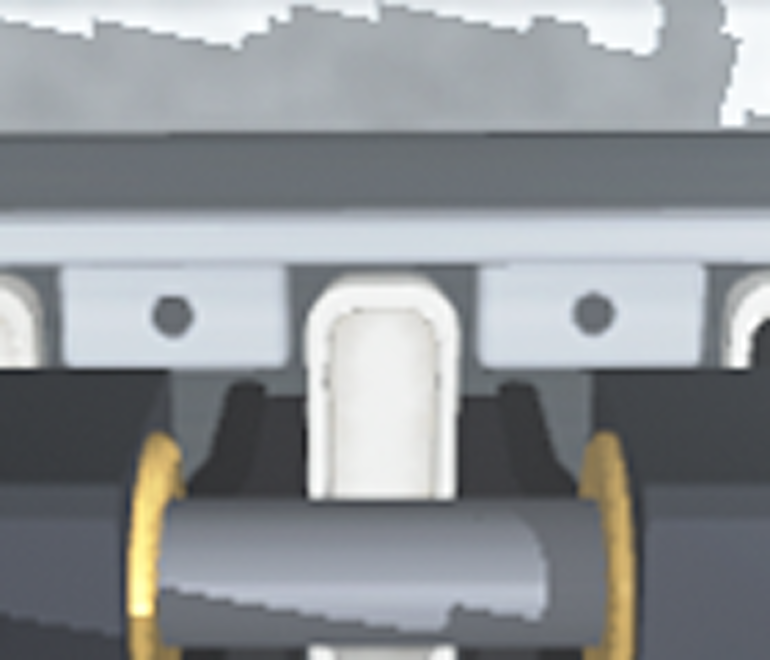

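Seated: 5 N of floor contact, and it's level with the neighbours. Release and rise straight up.

>>> {"op": "drive_tool", "data": {
  "plan": [
    {"rx":0,"ry":0,"rz":0,"x":0,"y":0,"z":-0.0008,"fingers":0.33},
    {"rx":0,"ry":0,"rz":0,"x":0,"y":0,"z":-0.0008,"fingers":0.33},
    {"rx":0,"ry":0,"rz":0,"x":0,"y":0,"z":-0.0008,"fingers":0.33},
    {"rx":0,"ry":0,"rz":0,"x":0,"y":0,"z":-0.0008,"fingers":0.33},
    {"rx":0,"ry":0,"rz":0,"x":0,"y":0,"z":-0.02,"fingers":0.33},
    {"rx":0,"ry":0,"rz":0,"x":0,"y":0,"z":-0.06,"fingers":0.33},
    {"rx":0,"ry":0,"rz":0,"x":0,"y":0,"z":-0.11,"fingers":0.33},
    {"rx":0,"ry":0,"rz":0,"x":-0.04,"y":0,"z":-0.15,"fingers":0.33},
    {"rx":0,"ry":0,"rz":0,"x":-0.05,"y":0,"z":-0.16,"fingers":0.33},
    {"rx":0,"ry":0,"rz":0,"x":-0.05,"y":0,"z":-0.16,"fingers":0.33},
    {"rx":0,"ry":0,"rz":0,"x":-0.05,"y":0,"z":-0.16,"fingers":0.33}
  ],
  "squeeze": 5
}}

```text
time: 12.12
ee_pos: [0.6064, -0.1736, 0.2485]
eef_rot: [-0.105, 0.994, 0.0, -0.001]
ft_force: [-0.5, 0.6, 0.1]
width: 0.0288
```

Run:
```python
from h import *
c=cam("wrist");s=monitor.read_state();print(s["ft_force"],s["ee_pos"],s["time"])
save(c,"w9.png",(160,0,440,200),2.8)
W=cloud(c);im=c["color"].astype(int)
g=(im[...,0]-im[...,2]>50)&(np.arange(400)[:,None]<80)&(W[...,2]>.05)
v,u=np.nonzero(g);print(u.min(),u.max(),v.min(),v.max());X=ray(c,np.c_[u,v],.062);print("grip ray",cv2.minAreaRect(X[:,:2].astype(np.float32)*1000),np.nanmax(W[g][:,2]))
m=(abs(W[...,0]-.56)<.09)&(abs(W[...,1]+.2)<.14)&(W[...,2]>.003)&(W[...,2]<.045)&(im.min(-1)>50)
m[200:]=0
v,u=np.nonzero(m);X=ray(c,np.c_[u,v],.008);print("stand ray",cv2.minAreaRect(X[:,:2].astype(np.float32)*1000))
for d in nets.regions_of("boat_a","wrist"):
    mm=d["region"];v,u=np.nonzero(mm)
    P=W[mm];X=ray(c,np.c_[u,v],.027)
    print(round(d["confidence"],2),u.mean(),v.mean(),np.nanpercentile(P[:,2],95),cv2.minAreaRect(X[:,:2].astype(np.float32)*1000))
```

```text
[-0.21072507  0.58824986  0.65285321] [ 0.60646893 -0.17357759  0.24845835] 12.175
255 331 29 53
grip ray ((476.2958068847656, -223.72410583496094), (19.928386688232422, 67.83492279052734), 11.812171936035156) 0.0734124303116706
stand ray ((566.6441650390625, -204.04498291015625), (109.67887878417969, 204.38522338867188), 12.465851783752441)
0.97 278.7147385103011 139.93185419968304 0.026956136184157764 ((569.1903076171875, -224.5224151611328), (49.114540100097656, 16.136333465576172), 14.325143814086914)
0.77 359.3801261829653 139.63880126182966 0.02696034156091943 ((551.0440063476562, -139.47366333007812), (49.06235885620117, 16.04450798034668), 13.526812553405762)
0.67 238.52708638360176 139.7203513909224 0.026824344839546353 ((578.0256958007812, -266.9412841796875), (49.275390625, 17.878536224365234), 14.46312427520752)
0.43 633.0216802168022 133.14634146341464 0.017819428766431205 ((475.5473937988281, 160.613525390625), (34.61741638183594, 18.51338005065918), 26.722047805786133)
```

View pics/w9.png

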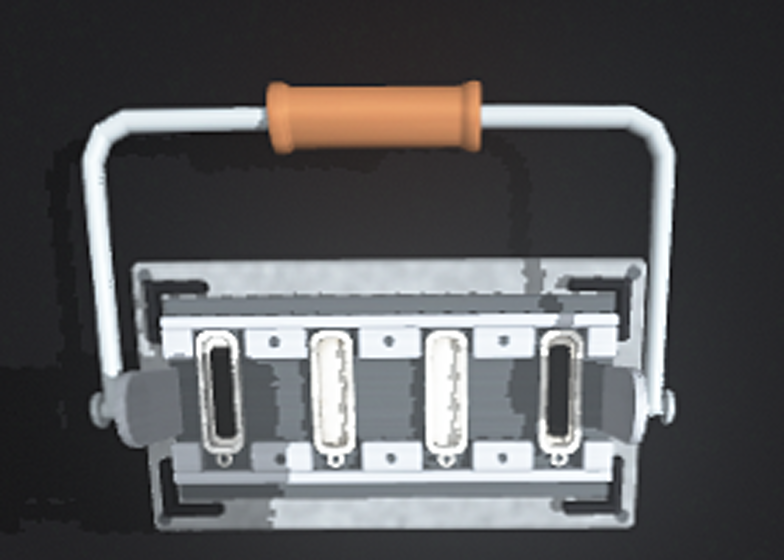

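All four boats are seated alike: ours is the third from the left at crop (446,392), between the notches, and the rim heights match. Next is the grip.

Run:
```python
from h import *
row([.4765,-.2236,.175],down(12.2))
```

```text
xyz [ 0.1376 -0.0219  0.0738] r [-1.3000e-04 -3.3000e-04  2.4957e-01] rows 8.4 t 12.225
```

>>> {"op": "drive_tool", "data": {
  "plan": [
    {"rx":0,"ry":0,"rz":0.2496,"x":0.04,"y":0,"z":0,"fingers":0.5},
    {"rx":0,"ry":0,"rz":0.2496,"x":0.08,"y":-0.01,"z":0,"fingers":0.5},
    {"rx":0,"ry":0,"rz":0.2496,"x":0.1,"y":-0.02,"z":0,"fingers":0.5},
    {"rx":0,"ry":0,"rz":0.2496,"x":0.12,"y":-0.02,"z":0,"fingers":0.5},
    {"rx":0,"ry":0,"rz":0.2496,"x":0.1376,"y":-0.0219,"z":0.01,"fingers":0.5},
    {"rx":0,"ry":0,"rz":0.2496,"x":0.1376,"y":-0.0219,"z":0.03,"fingers":0.5},
    {"rx":0,"ry":0,"rz":0.2496,"x":0.1376,"y":-0.0219,"z":0.05,"fingers":0.5},
    {"rx":0,"ry":0,"rz":0.2496,"x":0.1376,"y":-0.0219,"z":0.074,"fingers":0.5},
    {"rx":0,"ry":0,"rz":0.2496,"x":0.1376,"y":-0.0219,"z":0.074,"fingers":0.5},
    {"rx":0,"ry":0,"rz":0.2496,"x":0.1376,"y":-0.0219,"z":0.074,"fingers":0.5},
    {"rx":0,"ry":0,"rz":0.2496,"x":0.1376,"y":-0.0219,"z":0.074,"fingers":0.5},
    {"rx":0,"ry":0,"rz":0.2496,"x":0.1376,"y":-0.0219,"z":0.074,"fingers":0.5}
  ],
  "squeeze": 4
}}

```text
time: 13.72
ee_pos: [0.4778, -0.2234, 0.1758]
eef_rot: [0.627, 0.779, 0.0, 0.0]
ft_force: [0.6, -0.3, 0.7]
width: 0.0435
```

Run:
```python
from h import *
row([.4765,-.2236,.113],down(12.2));s=monitor.read_state();print(jaw()[0],s["ee_pos"],s["width"],s["joint_positions"])
c=cam("wrist");save(c,"w10.png")
c=cam("scene");save(c,"s10.png",(310,180,450,320),4.2)
```

```text
xyz [ 0.0001 -0.0013  0.0628] r [ 8.0e-05 -3.0e-05  2.7e-04] rows 1.0 t 13.725
12.298290696074911 [ 0.47781424 -0.22343756  0.17579373] 0.0434836356430465 [-0.48086622  0.32154059  0.9749851   1.89865585 -0.30207995  1.07744573
  0.83054641]
```

View pics/w10.png

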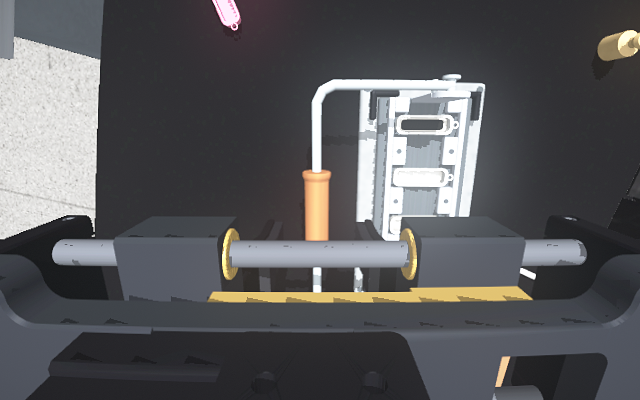

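View pics/s10.png

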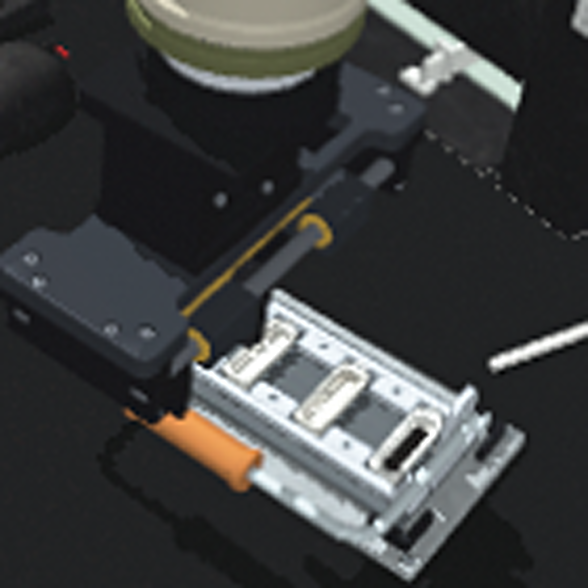

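>>> {"op": "drive_tool", "data": {
  "plan": [
    {"rx":0,"ry":0,"rz":0,"x":0,"y":-0.0008,"z":0.03,"fingers":0.5},
    {"rx":0,"ry":0,"rz":0,"x":0,"y":-0.0008,"z":0.05,"fingers":0.5},
    {"rx":0,"ry":0,"rz":0,"x":0,"y":-0.0008,"z":0.063,"fingers":0.5},
    {"rx":0,"ry":0,"rz":0,"x":0,"y":-0.0008,"z":0.063,"fingers":0.5},
    {"rx":0,"ry":0,"rz":0,"x":0,"y":-0.0008,"z":0.063,"fingers":0.5},
    {"rx":0,"ry":0,"rz":0,"x":0,"y":-0.0008,"z":0.063,"fingers":0.5}
  ],
  "squeeze": 4
}}

```text
time: 14.58
ee_pos: [0.4775, -0.2237, 0.1133]
eef_rot: [0.628, 0.779, 0.0, 0.0]
ft_force: [-0.3, 0.1, 0.4]
width: 0.0438
```

Run:
```python
from h import *
row([.4765,-.2236,.113],down(12.2));s=monitor.read_state();print(jaw()[0],s["ee_pos"],s["width"],s["ft_force"])
c=cam("wrist");save(c,"w11.png")
c=cam("scene");save(c,"s11.png",(310,180,450,320),4.2)
```

```text
xyz [ 0.0003 -0.0009  0.0003] r [1.8e-04 5.0e-05 1.4e-04] rows 0.0 t 14.575
12.252044104860147 [ 0.47748557 -0.22369111  0.11329767] 0.043769877431635705 [-0.2897566   0.06292798  0.38954875]
```

View pics/w11.png

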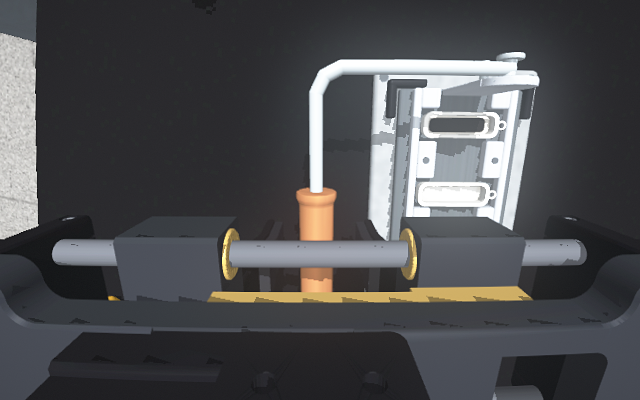

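View pics/s11.png

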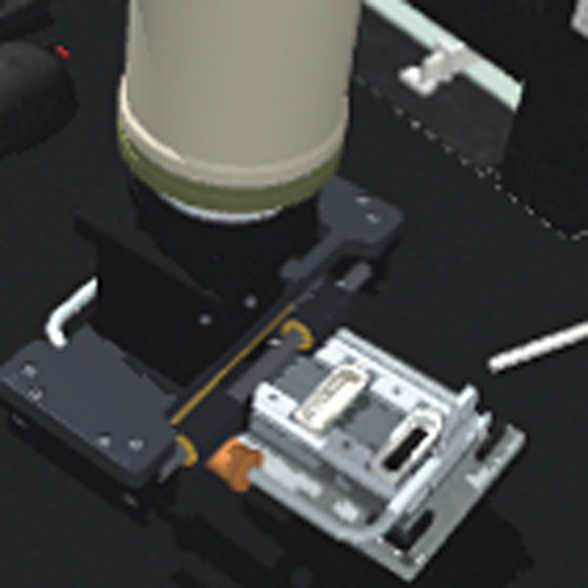

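>>> {"op": "drive_tool", "data": {
  "plan": [
    {"rx":0,"ry":0,"rz":0,"x":0,"y":-0.001,"z":0,"fingers":0.1},
    {"rx":0,"ry":0,"rz":0,"x":0,"y":-0.001,"z":0,"fingers":0.1},
    {"rx":0,"ry":0,"rz":0,"x":0,"y":-0.001,"z":0,"fingers":0.1},
    {"rx":0,"ry":0,"rz":0,"x":0,"y":-0.001,"z":0,"fingers":0.1},
    {"rx":0,"ry":0,"rz":0,"x":0,"y":-0.001,"z":0,"fingers":0.1},
    {"rx":0,"ry":0,"rz":0,"x":0,"y":-0.001,"z":0,"fingers":0.1}
  ],
  "squeeze": 5
}}

```text
time: 15.42
ee_pos: [0.476, -0.2238, 0.1126]
eef_rot: [0.628, 0.778, -0.0, -0.0]
ft_force: [-0.7, 0.9, 0.5]
width: 0.0179
```

Run:
```python
from h import *
s=monitor.read_state();print(jaw()[0],s["ee_pos"],s["width"],s["ft_force"])
c=cam("wrist");save(c,"w12.png",(200,40,560,300),2.2)
```

```text
12.243199921302434 [ 0.47602005 -0.22377085  0.11258957] 0.017907436916110693 [-0.68197871  0.8951831   0.51413055]
```

View pics/w12.png

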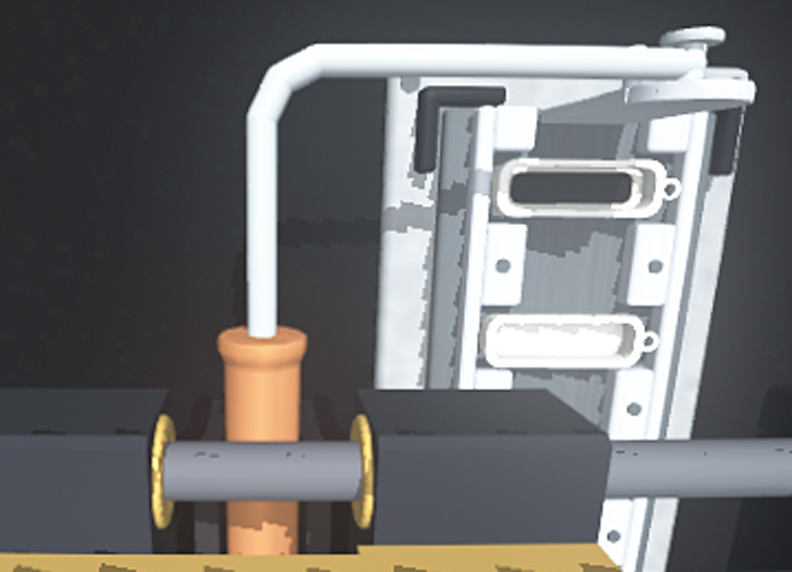

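>>> {"op": "drive_tool", "data": {
  "plan": [
    {"rx":0,"ry":0,"rz":0,"x":0,"y":0.0005,"z":-0.0096,"fingers":0.1},
    {"rx":0,"ry":0,"rz":0,"x":0,"y":0.002,"z":-0.0191,"fingers":0.1},
    {"rx":0,"ry":0,"rz":0,"x":0,"y":0.0045,"z":-0.0284,"fingers":0.1},
    {"rx":0,"ry":0,"rz":0,"x":0,"y":0.008,"z":-0.0374,"fingers":0.1},
    {"rx":0,"ry":0,"rz":0,"x":0,"y":0.0123,"z":-0.046,"fingers":0.1},
    {"rx":0,"ry":0,"rz":0,"x":0,"y":0.0123,"z":-0.046,"fingers":0.1},
    {"rx":0,"ry":0,"rz":0,"x":0,"y":0.0123,"z":-0.046,"fingers":0.1}
  ],
  "squeeze": 5
}}

```text
time: 16.35
ee_pos: [0.4882, -0.2213, 0.1586]
eef_rot: [0.628, 0.778, 0.0, 0.0]
ft_force: [0.6, -0.1, -0.9]
width: 0.0178
```

Run:
```python
from h import *
s=monitor.read_state();print(jaw()[0],s["ee_pos"],s["width"],s["ft_force"],s["torque"])
print((s["ee_pos"]-np.array([.47602,-.22377,.11259]))@down(12.24))
c=cam("wrist");save(c,"w13.png",(200,40,560,300),2.2)
```

```text
12.246468467553147 [ 0.48824868 -0.22127866  0.15856831] 0.01784571139531186 [ 0.59714361 -0.07332441 -0.85751907] [-0.06194635  0.06437324  0.01696508]
[-0.00015786  0.01247888 -0.04597831]
```

View pics/w13.png

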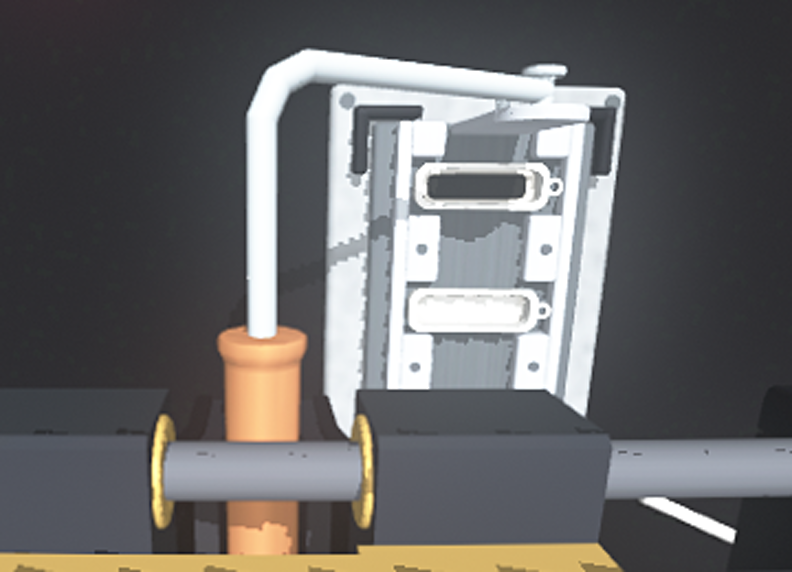

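>>> {"op": "drive_tool", "data": {
  "plan": [
    {"rx":0,"ry":0,"rz":0,"x":0,"y":0.0053,"z":-0.0081,"fingers":0.1},
    {"rx":0,"ry":0,"rz":0,"x":0,"y":0.0113,"z":-0.0156,"fingers":0.1},
    {"rx":0,"ry":0,"rz":0,"x":0,"y":0.0181,"z":-0.0224,"fingers":0.1},
    {"rx":0,"ry":0,"rz":0,"x":0,"y":0.0256,"z":-0.0284,"fingers":0.1},
    {"rx":0,"ry":0,"rz":0,"x":0,"y":0.0337,"z":-0.0337,"fingers":0.1},
    {"rx":0,"ry":0,"rz":0,"x":0,"y":0.0423,"z":-0.038,"fingers":0.1},
    {"rx":0,"ry":0,"rz":0,"x":0,"y":0.0423,"z":-0.038,"fingers":0.1},
    {"rx":0,"ry":0,"rz":0,"x":0,"y":0.0423,"z":-0.038,"fingers":0.1}
  ],
  "squeeze": 5
}}

```text
time: 17.4
ee_pos: [0.5292, -0.2122, 0.1966]
eef_rot: [0.628, 0.778, -0.0, -0.0]
ft_force: [-2.0, 1.3, 3.2]
width: 0.0177
```

Run:
```python
from h import *
s=monitor.read_state();print(jaw()[0],s["ee_pos"],s["width"],s["ft_force"],s["torque"])
print((s["ee_pos"]-np.array([.47602,-.22377,.11259]))@down(12.24))
c=cam("wrist");save(c,"w14.png",(200,40,560,300),2.2)
c=cam("side");save(c,"s14.png",(270,80,430,220),5)
```

```text
12.239175337083893 [ 0.52922297 -0.21224316  0.19655926] 0.01766780521622977 [-2.04918429  1.34196614  3.18280217] [0.17580002 0.47238779 0.04719397]
[-1.45934080e-05  5.44373355e-02 -8.39692562e-02]
```

View pics/w14.png

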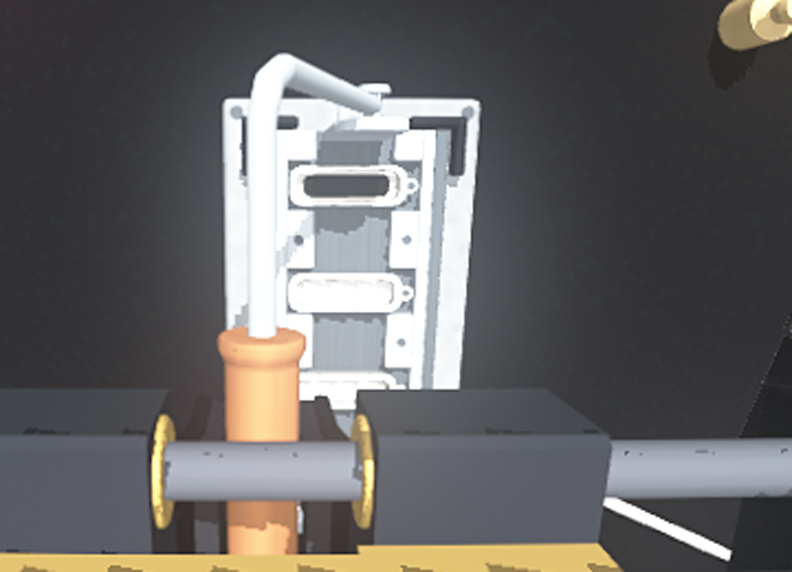

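View pics/s14.png

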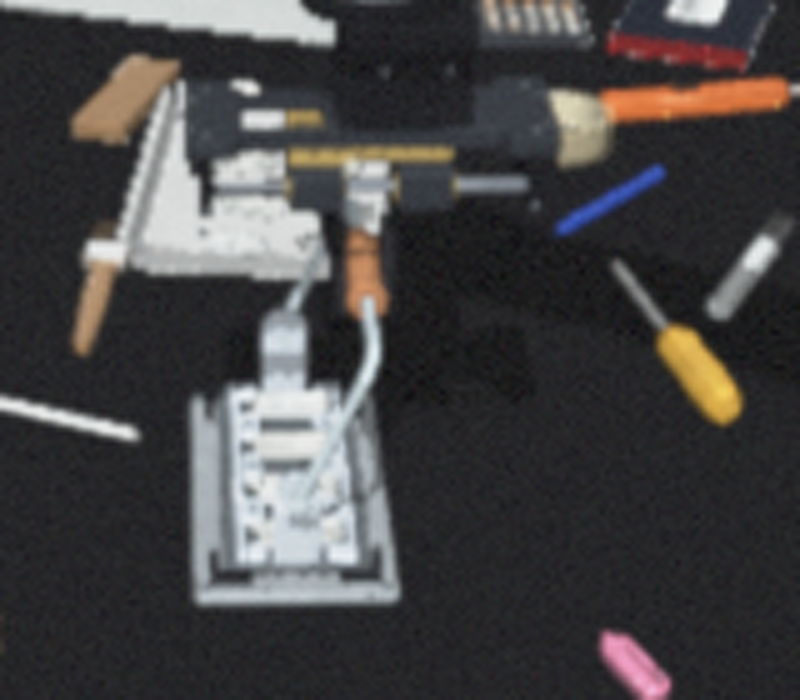

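>>> {"op": "drive_tool", "data": {
  "plan": [
    {"rx":0,"ry":0,"rz":0,"x":0,"y":0.0,"z":-0.0006,"fingers":0.1},
    {"rx":0,"ry":0,"rz":0,"x":0,"y":0.009,"z":-0.0041,"fingers":0.1},
    {"rx":0,"ry":0,"rz":0,"x":0,"y":0.0183,"z":-0.0066,"fingers":0.1},
    {"rx":0,"ry":0,"rz":0,"x":0,"y":0.0278,"z":-0.0081,"fingers":0.1},
    {"rx":0,"ry":0,"rz":0,"x":0,"y":0.0374,"z":-0.0084,"fingers":0.1},
    {"rx":0,"ry":0,"rz":0,"x":0,"y":0.0374,"z":-0.0084,"fingers":0.1},
    {"rx":0,"ry":0,"rz":0,"x":0,"y":0.0374,"z":-0.0084,"fingers":0.1}
  ],
  "squeeze": 5
}}

```text
time: 18.38
ee_pos: [0.5658, -0.2042, 0.2049]
eef_rot: [0.628, 0.778, -0.0, -0.0]
ft_force: [0.3, 0.7, -3.3]
width: 0.0178
```

Run:
```python
from h import *
s=monitor.read_state();print(jaw()[0],s["ee_pos"],s["width"],s["ft_force"],s["torque"])
print((s["ee_pos"]-np.array([.47602,-.22377,.11259]))@down(12.24))
c=cam("wrist");save(c,"w15.png",(200,40,560,300),2.2)
W=cloud(c);im=c["color"].astype(int);p=s["ee_pos"]
T=(W-np.array([p[0],p[1],0]))@down(12.24)  # tool-aligned: y=carrier x from grip, x=along carrier y
# stand & rails & lug
m=(W[...,2]>.003)&(W[...,2]<.045)&(abs(W[...,0]-.56)<.09)&(W[...,1]>-.21)&(W[...,1]<-.06)&(im.min(-1)>50);m[215:]=0
q=W[m];loc=(q-np.array([p[0],p[1],0]))@down(12.24)
for lo,hi in((.005,.012),(.0225,.0265)):
    k=(q[:,2]>lo)&(q[:,2]<hi);print(lo,k.sum(),np.percentile(loc[k],[1,50,99],axis=0).round(4)[:,:2].tolist())
c=cam("side");save(c,"s15.png",(270,80,430,220),5)
```

```text
12.24652772951948 [ 0.56584302 -0.20424055  0.20494669] 0.01781274938742197 [ 0.27718074  0.74538499 -3.31825952] [ 0.06924364  0.01398227 -0.01222349]
[ 4.23880477e-05  9.19215597e-02 -9.23566858e-02]
0.005 3218 [[-0.0137, -0.0527], [0.0571, 0.0391], [0.1023, 0.0552]]
0.0225 2551 [[-0.0092, -0.0324], [0.0446, 0.0157], [0.0881, 0.0313]]
```

View pics/w15.png

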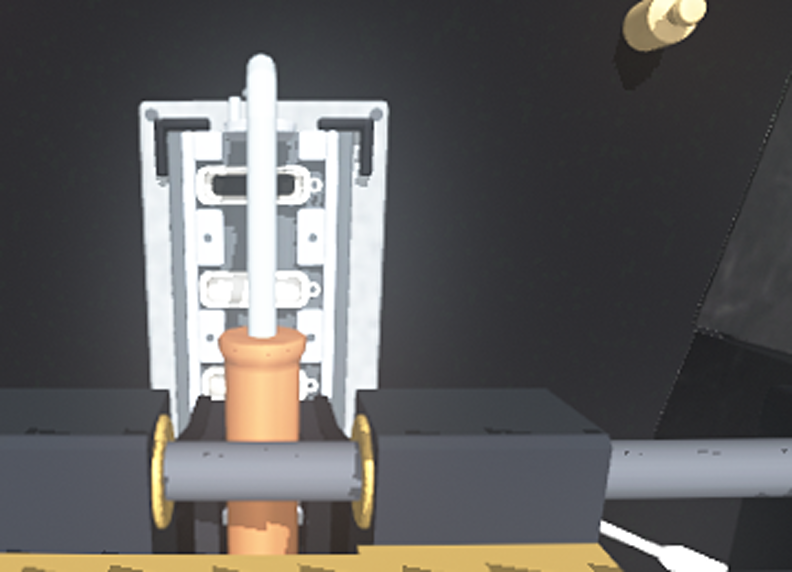

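View pics/s15.png

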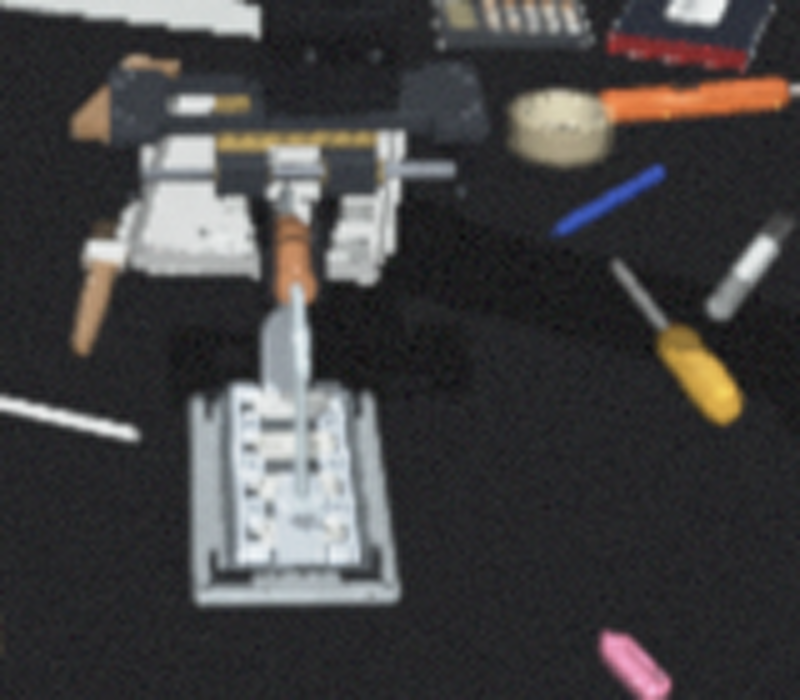

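The bail is upright, with the grip within 1 mm of the rail midline. Firm up the grip, then lift slowly.

>>> {"op": "drive_tool", "data": {
  "plan": [
    {"rx":0,"ry":0,"rz":0,"x":0,"y":0,"z":0,"fingers":0.05},
    {"rx":0,"ry":0,"rz":0,"x":0,"y":0,"z":0,"fingers":0.05},
    {"rx":0,"ry":0,"rz":0,"x":0,"y":0,"z":0,"fingers":0.05},
    {"rx":0,"ry":0,"rz":0,"x":0,"y":0,"z":-0.0015,"fingers":0.05},
    {"rx":0,"ry":0,"rz":0,"x":0,"y":0,"z":-0.003,"fingers":0.05},
    {"rx":0,"ry":0,"rz":0,"x":0,"y":0,"z":-0.005,"fingers":0.05},
    {"rx":0,"ry":0,"rz":0,"x":0,"y":0,"z":-0.008,"fingers":0.05},
    {"rx":0,"ry":0,"rz":0,"x":0,"y":0,"z":-0.012,"fingers":0.05},
    {"rx":0,"ry":0,"rz":0,"x":0,"y":0,"z":-0.015,"fingers":0.05},
    {"rx":0,"ry":0,"rz":0,"x":0,"y":0,"z":-0.015,"fingers":0.05},
    {"rx":0,"ry":0,"rz":0,"x":0,"y":0,"z":-0.015,"fingers":0.05}
  ],
  "squeeze": 45
}}

```text
time: 19.85
ee_pos: [0.5659, -0.2042, 0.2199]
eef_rot: [0.628, 0.779, 0.0, -0.0]
ft_force: [-0.3, 0.1, -5.5]
width: 0.0167
```

Run:
```python
from h import *
s=monitor.read_state();print(jaw()[0],s["ee_pos"],s["width"],s["ft_force"],s["torque"])
c=cam("wrist");save(c,"w16.png",(200,40,560,300),2.2)
c=cam("side");save(c,"s16.png",(270,80,430,220),5)
```

```text
12.25377251149573 [ 0.56594545 -0.20416989  0.21993122] 0.01669765028012448 [-0.28023993  0.08837506 -5.47967363] [-0.03855637  0.00877588  0.01576916]
```

View pics/w16.png

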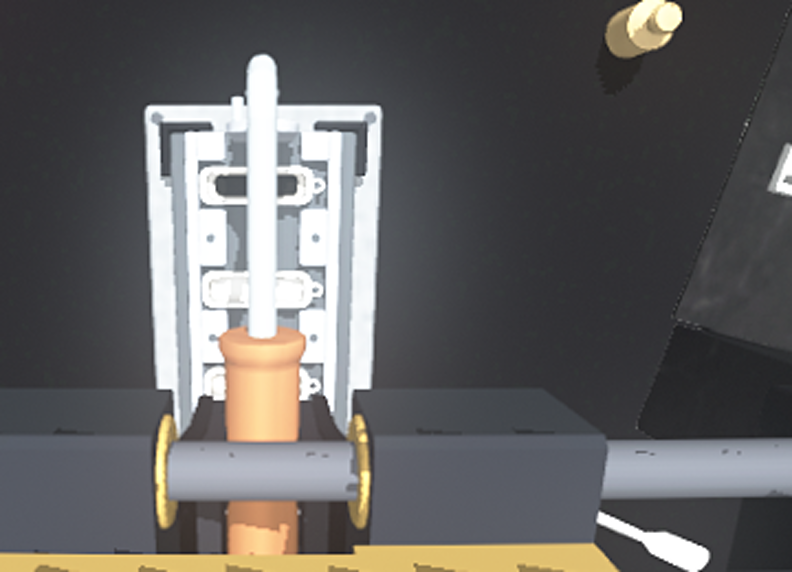

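View pics/s16.png

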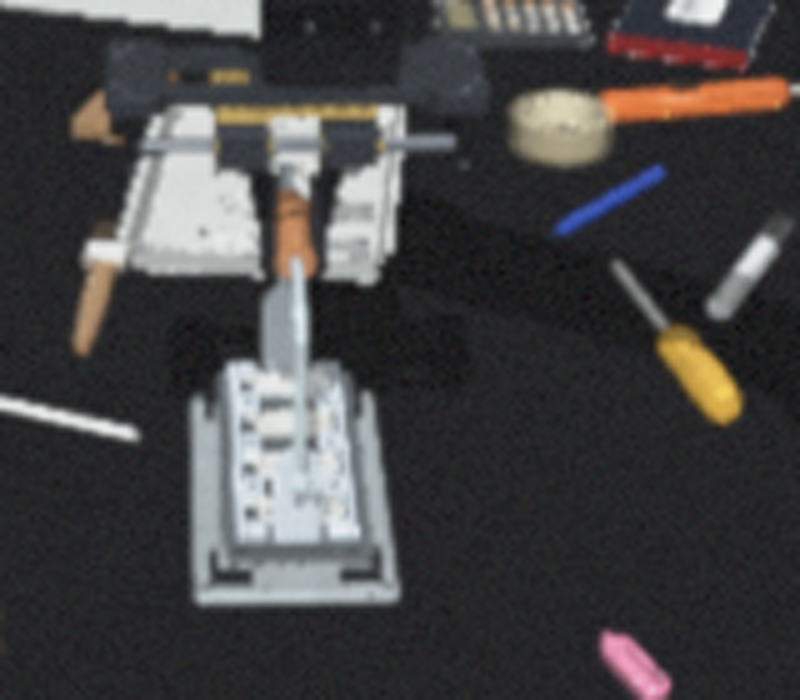

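The carrier hangs level, pulling 5.5 N (its full weight). Raise it further.

>>> {"op": "drive_tool", "data": {
  "plan": [
    {"rx":0,"ry":0,"rz":0,"x":0,"y":0,"z":-0.004,"fingers":0.05},
    {"rx":0,"ry":0,"rz":0,"x":0,"y":0,"z":-0.011,"fingers":0.05},
    {"rx":0,"ry":0,"rz":0,"x":0,"y":0,"z":-0.019,"fingers":0.05},
    {"rx":0,"ry":0,"rz":0,"x":0,"y":0,"z":-0.028,"fingers":0.05},
    {"rx":0,"ry":0,"rz":0,"x":0,"y":0,"z":-0.037,"fingers":0.05},
    {"rx":0,"ry":0,"rz":0,"x":0,"y":0,"z":-0.046,"fingers":0.05},
    {"rx":0,"ry":0,"rz":0,"x":0,"y":0,"z":-0.054,"fingers":0.05},
    {"rx":0,"ry":0,"rz":0,"x":0,"y":0,"z":-0.06,"fingers":0.05},
    {"rx":0,"ry":0,"rz":0,"x":0,"y":0,"z":-0.064,"fingers":0.05},
    {"rx":0,"ry":0,"rz":0,"x":0,"y":0,"z":-0.065,"fingers":0.05},
    {"rx":0,"ry":0,"rz":0,"x":0,"y":0,"z":-0.065,"fingers":0.05},
    {"rx":0,"ry":0,"rz":0,"x":0,"y":0,"z":-0.065,"fingers":0.05}
  ],
  "squeeze": 45
}}

```text
time: 21.45
ee_pos: [0.5659, -0.2042, 0.2848]
eef_rot: [0.628, 0.779, -0.0, -0.0]
ft_force: [0.2, -0.4, -4.7]
width: 0.0169
```

>>> {"op": "drive_tool", "data": {
  "plan": [
    {"rx":0,"ry":0,"rz":0,"x":0,"y":0,"z":0,"fingers":0.05},
    {"rx":0,"ry":0,"rz":0,"x":0,"y":0,"z":0,"fingers":0.05},
    {"rx":0,"ry":0,"rz":0,"x":0,"y":0,"z":0,"fingers":0.05},
    {"rx":0,"ry":0,"rz":0,"x":0,"y":0,"z":0,"fingers":0.05},
    {"rx":0,"ry":0,"rz":0,"x":0,"y":0,"z":0,"fingers":0.05},
    {"rx":0,"ry":0,"rz":0,"x":0,"y":0,"z":0,"fingers":0.05}
  ],
  "squeeze": 45
}}

```text
time: 22.2
ee_pos: [0.566, -0.2042, 0.285]
eef_rot: [0.628, 0.779, 0.0, -0.0]
ft_force: [-0.8, 0.0, -5.5]
width: 0.0168
```

Run:
```python
from h import *
s=monitor.read_state();print(jaw()[0],s["ee_pos"],s["width"],s["ft_force"],s["torque"],s["time"])
c=cam("side");save(c,"s17.png",(270,50,430,220),4.5)
for n in("side","scene"):
    c=cam(n);W=cloud(c);im=c["color"].astype(int)
    Rc=down(12.24)
    L=(W-np.array([.566,-.204,0]))
    lx=L@np.array([.977,.212,0]);ly=L@np.array([-.212,.977,0])
    m=(abs(lx)<.042)&(abs(ly)<.08)&(W[...,2]>.085)&(W[...,2]<.125)
    P=np.c_[lx[m],ly[m],W[...,2][m]]
    # rail-top plane robust
    h=np.histogram(P[:,2],np.arange(.085,.126,.003));print(n,len(P),h[0])
    for zc in (.0965,.1035):
        q=P[abs(P[:,2]-zc)<.004]
        for _ in range(3):
            A=np.c_[q[:,:2],np.ones(len(q))];co=np.linalg.lstsq(A,q[:,2],rcond=None)[0]
            e=abs(P[:,2]-np.c_[P[:,:2],np.ones(len(P))]@co);q=P[e<.003]
        print(zc,len(q),"slopes deg",np.degrees(co[:2]),"z0",co[2])
c=cam("scene");save(c,"s18.png",(310,160,450,320),3.7)
c=cam("wrist");save(c,"w18.png",(200,40,560,300),2.2)
```

```text
12.248331505384682 [ 0.56599711 -0.20423249  0.28502351] 0.016786222967580255 [-0.76287669  0.01448276 -5.5106346 ] [-0.07707397  0.036933    0.00164703] 22.2
side 670 [  0   0  23 170  80 223 161  13   0   0   0   0   0]
0.0965 246 slopes deg [0.03754091 0.13541297] z0 0.09618021874886644
0.1035 382 slopes deg [0.40590335 0.28156985] z0 0.10252442438682635
scene 2374 [  0   1  15 131 750 435 643 378  21   0   0   0   0]
0.0965 1150 slopes deg [1.73526488 0.22549222] z0 0.0991139925524371
0.1035 1125 slopes deg [0.33133226 0.28821268] z0 0.10441548023789123
```

View pics/s17.png

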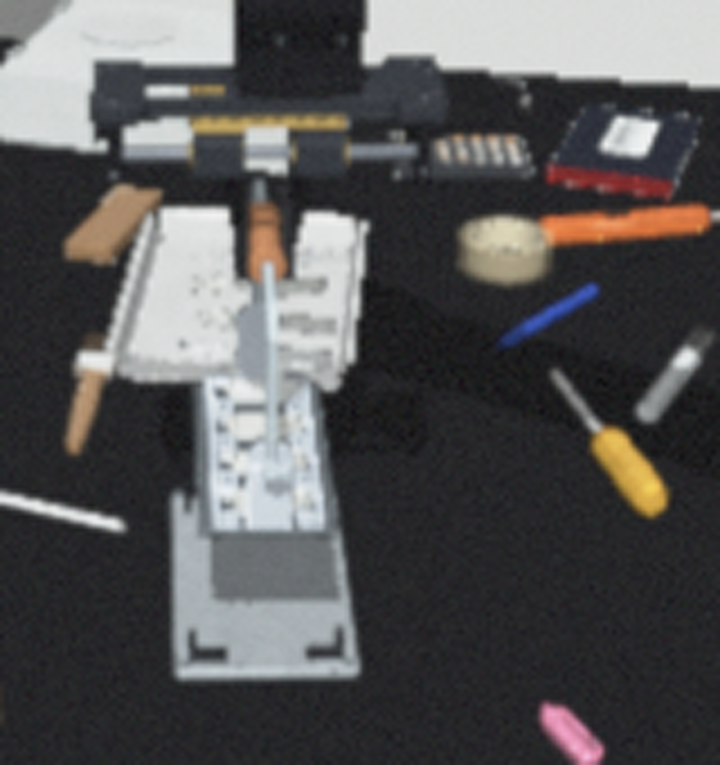

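View pics/s18.png

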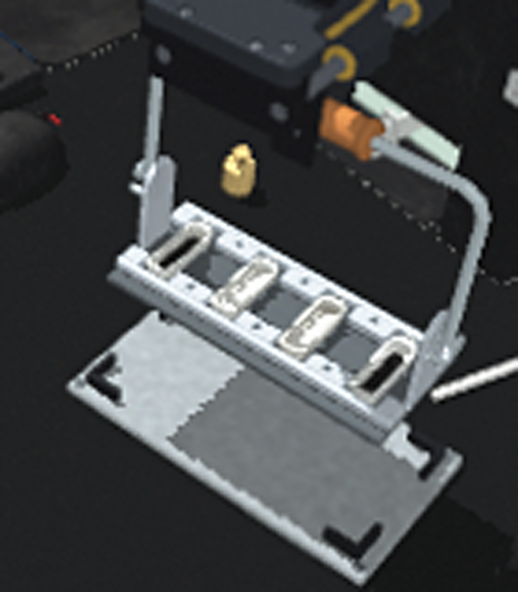

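View pics/w18.png

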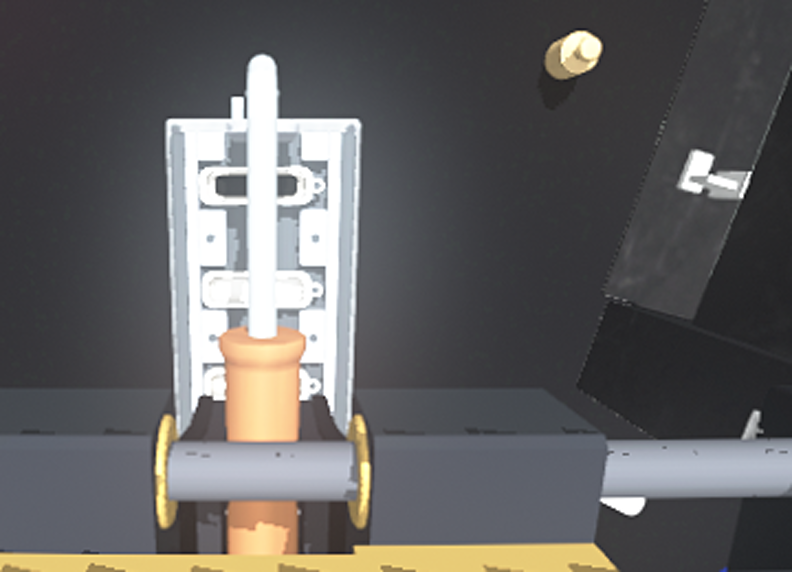

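The carrier hangs level and still about 79 mm above its seat, with all four boats in their slots. Hand in.

```bash
python3 -c "
from h import *
print(workorder.close_job())"
```

```text
the job is handed in; nothing more can be done
None
```

The loose white boat is in the empty slot and released, and the carrier is lifted and held level about 8 cm above its stand. I handed the job in at about 22 s of the 70 s allowed.

- **Boat:** I set it flat on the slot floor with about 5 N of contact and let go. The wrist view showed it sitting between the notches like the other three.
- **Bail:** I took it by the wooden grip with a light 5 N squeeze and swung it upright while the carrier stayed on its stand. I then raised the squeeze to 45 N for the lift.
- **Lift:** The rail tops rose from about 24 mm to about 103 mm, a lift of about 79 mm. The load on the wrist was steady at about 5.5 N.
- **Last checks:** All four boats showed in their slots. Three of the four plane fits to the depth images gave a tilt of 0.4° or less. The fourth gave 1.7°, probably because it mixed points from different heights. I did not touch the bystanders.
- **Not fully settled:**
  - The first move call was refused, and the arm did not move.
  - At upright the bail was already pulling about 3.3 N on the hand. Part of the carrier's weight may have been taken just before the lift began, though the pictures showed it still on the stand.

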